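Clear the desk after drawing

ROBOT

A 7-joint arm with a two-finger parallel gripper is mounted at the origin on the work surface. World frame = base frame: x ahead of the robot, y to its left, z up, the work surface at z = 0. Lengths are in mm, angles in rad, forces in N, time in s.
With the tool pointing down it reaches from about 350 to 900 mm from the base axis. Payload 8.1 kg.
Tool frame: the origin (TCP) lies midway between the tips of the shut fingers; the grasp point (between the pads) lies arm.grip_depth behind it (arm.grip_depth is the distance from the TCP to the grasp point, in mm); x points along the fingers, y is the direction in which the jaws open and shut, and the axes are right-handed (so a half turn about x gives the same grasp; the last joint's range is limited). The gripper opens to 85 mm and grips with 20 to 120 N. Pads are 22 mm wide; open, the fingers measure 114 mm over their backs; the gripper's body (76 mm by 85 mm) begins 54 mm behind the grasp point. The pads swing forward as they close: fully open they stand 13 mm farther back than shut.
Start: joints at [-1.422, 0.434, 0.025, 1.573, -0.012, 1.134, -0.075], TCP at [155.744, 605.297, 231.323] pointing down, gripper open.
Joint ranges: [-2.62, 2.62], [-0.44, 2.09], [-1.27, 1.32], [0.08, 2.57], [-1.32, 4.46], [0.12, 2], [-2.74, 2.74]. Speed limits (rad/s): [2.22, 2.22, 3.01, 3.01, 3.14, 3.14, 3.14].

INTERFACE

Orientations are given as a unit quaternion [x, y, z, w].
In Python, from workcell import arm, imaging gives the robot as it stands. The module is installed in compiled form; this text tells all that it offers.
- The arm moves only by the tool step_arm, never from a script. Its argument "moves" is one flat list of numbers, 7 for each row, row after row: the shift along the world's x, y, z in m, then the turn, a rotation vector about the world's x, y, z in degrees, then the finger opening in m, from 0 to 0.0854. In form: [tx, ty, tz, rx, ry, rz, fingers, tx, ty, tz, rx, ry, rz, fingers, ...]. A call has 1 to 20 rows; each row shifts and turns the commanded pose from where the row before left it; what a row does not reach is not made up. A row lasts 1/12 s, in which the tool goes at most 41.7 mm and 7.16 degrees, less where a joint would pass 70% of its speed; a pose out of reach is approached as far as the arm can. A call is refused whole if a number of a shift passes 0.0417 or a number of a turn 7.16, either way. A call with a gripper value outside its range is refused whole. The fingers move at their own pace and stop on an object; "newtons" is the grip in N (left out, the last holds). Time passes only in rows, so rows that do not move let the fingers close. It gives the time, the measured TCP pose, the force and the opening at its end, in the units of the state.
- arm.observe(): the state, without advancing time (a new reading comes with each control period).
- imaging.grab_frame(name): name is "side" or "top"; returns a dict with "color" (400x640x3 uint8, blue, green, red), "depth" (400x640 float32, mm along the optical axis (not along the pixel's ray), 0 where there is no reading), "K" (3x3 intrinsics, pixels), "k1" (the pictures are not rectified: a ray, as slopes to the right and down, at radius r is drawn at 1 + k1 r^2 times it, then the intrinsics apply), "rvec" (rotation vector, rad) and "tvec" (3), from world to camera coordinates, as OpenCV has them. Camera axes: x right, y down, z forward; pixel columns grow to the right and rows downward; lengths in mm; the calibration is good to about 2 mm. A picture is of the moment at which its call begins.
- arm.close_job(): hands the job in, once; it reports no verdict.
The state is a dict: "time": time; "q": joint angles; "joint_vel": joint speeds; "joint_efforts": joint torques, N m; "eef_pos": TCP position; "ee_rot": TCP orientation; "contact_force": force on the tool from outside, world axes, zero at the start; "ft_torque": the same for the moment, N m; "gripper_width": finger opening in mm.
Only numpy, scipy, OpenCV 4.12 (cv2) and the standard library are available. Lean on these libraries where they do the work, as an engineer would, in place of code of your own. Each camera call takes 0.05 s, during which the arm holds its last target.

TASK

Clear up the desk after drawing: both short yellow pencils belong in the oblong bamboo tray, the wooden ruler flat in the long narrow bamboo tray, and the grey eraser in the round bamboo dish. The ruler lies on the note block under the steel paperweight, so take the weight off first and do not pull the ruler out from under it; finish with the weight standing upright again on the middle of the bare note block, so that the breeze from the window cannot lift the sheets. Do not topple the paperweight, and leave the sharpener out where it lies.

Things in the scene. Friction and masses are not known exactly. Their poses are not given: they have to be found in the camera images.
- weight: Turned stainless-steel paperweight, 0.32 kg, 50 mm high: a round base 52 mm across and 20 mm high, a neck 18 mm across, and a round knob 28 mm across from 34 to 50 mm above the underside. Origin: centre of the underside; z up. It starts standing on the ruler on the note block (underside 41 mm above the desk).
- ruler: Flat brown wooden ruler with tick marks, 180 x 28 x 6 mm, 28 g. Origin: centre of the underside; x along its length, z up. It starts lying flat on the note block, both ends sticking out over the block's edges, with the paperweight on its middle.
- pencil_a: Short used yellow hexagonal wooden pencil lying on the desk, 110 mm long with a sharpened point, 7.5 mm thick across the flats (8.7 mm across the corners), 12 g. Origin: on its axis, mid-length (3.75 mm above the surface it lies on); x along it towards the point. The two pencils are alike.
- pencil_b: The other pencil, same size and origin as pencil_a.
- eraser: Grey rounded block eraser lying on the desk, 50 x 22 x 13 mm, 22 g. Origin: its centre (6.5 mm above the surface it lies on); x along its length, z up.
- note_block: Square block of loose cream note sheets, 95 x 95 x 35 mm, 0.26 kg, loose on the desk. Origin: centre of the underside; z up. Its top, 35 mm above the desk, is where the paperweight belongs. The bare desk nearest the robot (x 0.39 to 0.47 m, y -0.07 to 0.07 m) is empty at every start.
- long_tray: Long narrow open bamboo tray, fixed to the desk, for the ruler: outside 206 x 80 x 18 mm, inside 198 x 72 mm, walls and floor 4 mm thick. Origin: centre of the underside; x along its length, z up.
- oblong_tray: Shorter, wider open bamboo tray, fixed to the desk, for the pencils: outside 140 x 94 x 18 mm, inside 132 x 86 mm, walls and floor 4 mm thick. Origin: centre of the underside; x along its length, z up. Both pencils fit side by side along its length.
- round_dish: Round open bamboo dish, fixed to the desk, for the eraser: 98 mm across at the rim, 90 mm across inside, 18 mm high, floor 4 mm thick. Origin: centre of the underside; z up.
- sharpener: Dark metal twin-hole pencil sharpener lying on the desk, 28 x 26 x 13 mm, to be left where it lies. Origin: centre of the underside; z up. Things on the desk that are not listed are lower than 25 mm wherever they stand near the listed ones; taller ones (mug, pen cup, stapler, books, lamp) stand only along the edges, beyond x = 0.78 m or |y| = 0.45 m.

How it is judged (in metres and radians):
On the way:
1. the paperweight is taken off while the ruler still lies on the note block (horizontal distance between weight and ruler above 0.06 m and horizontal distance between ruler and note_block below 0.04 m and z of ruler in the frame of note_block above 0.03 m), for 0.1 s.
At the end, for the whole second after the job is handed in: Ruler flat in the long tray (centre within 30 mm of its centre), both pencils level on the floor of the oblong tray (within 45 mm), eraser in the round dish (within 30 mm), weight upright on the bare note block within 15 mm of its middle; all released and at rest (horizontal distance between ruler and long_tray below 0.03 m and z of ruler in the frame of long_tray below 0.013 m and angle between the z axis of ruler and the z axis of long_tray, either way round below 0.06 rad and linear speed of each of ruler, pencil_a, pencil_b, eraser, weight below 0.02 m/s and angular speed of each of ruler, pencil_a, pencil_b, eraser, weight below 0.2 rad/s and horizontal distance between each of pencil_a, pencil_b and oblong_tray below 0.045 m and z of each of pencil_a, pencil_b in the frame of oblong_tray below 0.016 m and angle between pencil_a's own x axis and vertical between 1.5 and 1.64 rad and angle between pencil_b's own x axis and vertical between 1.5 and 1.64 rad and horizontal distance between eraser and round_dish below 0.03 m and z of eraser in the frame of round_dish below 0.018 m and horizontal distance between weight and note_block below 0.015 m and z of weight in the frame of note_block between 0.032 and 0.0385 m and angle between weight's own z axis and vertical below 0.06 rad); the robot touches nothing.
It fails at once if the paperweight is toppled (tilted by more than 0.6 rad) (angle between weight's own z axis and vertical above 0.6 rad).
It fails at once if the sharpener is pushed more than 30 mm from where it lay (distance of sharpener from where it was at the start of the episode above 0.03 m).
It also fails if it takes over 141 s, if anything falls off the work surface, if the arm or the gripper's body presses on something with over 40 N, if the wrist force passes 120 N, or if a joint passes its speed limit or range.

## Working session

There is one attempt and no reset: what is moved stays moved. The work goes in short steps, Python scripts to look and compute and a tool call to move; the robot and the scene stay as the last step left them, time stands still between calls to the robot, and variables do not carry over. Pictures are saved under pics/ and viewed, and the job is handed in when it is done.

Besides the shell and the picture viewer there is one more tool, called after ">>>" by a JSON object that holds its "op" and its "data", one argument or row to a line. step_arm: Moves the arm, as the interface text tells. Its arguments: {"type":"object","properties":{"moves":{"type":"array","items":{"type":"number"}},"newtons":{"type":"number"}},"required":["moves"]}

```bash
mkdir -p pics; ls
python3 - <<'E'
from workcell import arm, imaging
import cv2, numpy as np
s=arm.observe(); print(s, arm.grip_depth)
for n in("top","side"):
    f=imaging.grab_frame(n); cv2.imwrite(f"pics/{n}0.png",f["color"]); print(n,f["K"],f["k1"],f["rvec"],f["tvec"])
    np.savez(f"{n}0.npz",**{k:np.array(v) for k,v in f.items()})
E
```

```text
pics
{'time': 0.0, 'q': array([-1.42161741,  0.43521656,  0.02497022,  1.57408595, -0.0116106 ,
        1.13401963, -0.07508199]), 'joint_vel': array([-0.00157463, -0.0007276 , -0.00182101,  0.00072366, -0.00028363,
        0.00084982,  0.00028643]), 'joint_efforts': array([-7.11853590e-04, -6.70491743e+01,  1.02472935e+00, -3.16220605e+01,
        1.54018134e-02,  1.26787095e-02, -2.70819578e-05]), 'eef_pos': array([155.62820095, 604.78978903, 230.53424765]), 'ee_rot': array([ 0.08824148,  0.70153194, -0.08936082,  0.70148487]), 'contact_force': array([ 0.17563434, -0.16284889,  0.77133117]), 'ft_torque': array([ 0.04155612, -0.00709171,  0.04619326]), 'gripper_width': 85.5632688977984} 18.700000000000003
top [[365.27558787   0.         319.50142129]
 [  0.         365.27558787 196.64398074]
 [  0.           0.           1.        ]] -0.017568173701262044 [ 2.17473319 -2.03547543  0.22736871] [-41.11474495 526.03762127 740.83003803]
side [[382.32109187   0.         318.03375781]
 [  0.         382.32109187 207.39613199]
 [  0.           0.           1.        ]] -0.05732555250208272 [ 1.08648585 -2.31739636  1.11635013] [352.3517327  308.96221649 573.61932552]
```

View pics/top0.png

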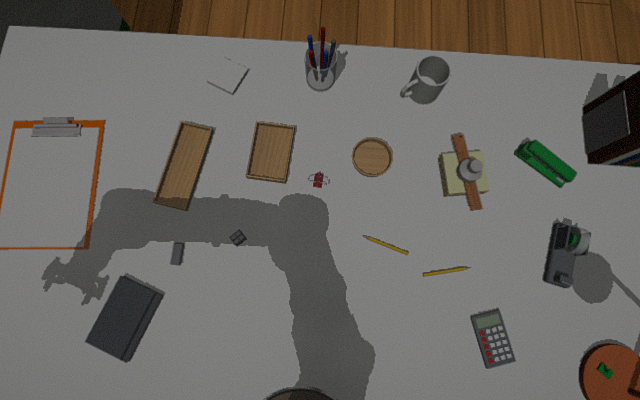

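View pics/side0.png

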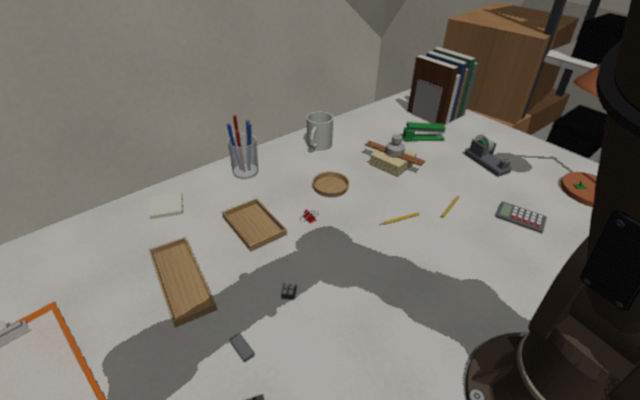

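The top view shows long tray (184,165), oblong tray (272,152), dish (372,157), block/ruler/weight (465,170), pencils (386,244) and (446,271), eraser (177,253), and sharpener (238,237). The side view agrees.

```bash
cat > h.py <<'E'
import cv2, numpy as np
from workcell import arm, imaging
def grab(n,name=None):
    f=imaging.grab_frame(n)
    if name: cv2.imwrite(f"pics/{name}.png",f["color"])
    return f
def load(n): return dict(np.load(n+".npz"))
def cast(f,px,z):
    px=np.asarray(px,float).reshape(-1,1,2)
    u=cv2.undistortPoints(px,f["K"],np.array([float(f["k1"]),0,0,0])).reshape(-1,2)
    R=cv2.Rodrigues(f["rvec"])[0]; t=f["tvec"].ravel()
    C=-R.T@t; d=np.c_[u,np.ones(len(u))]@R
    return C+d*((z-C[2])/d[:,2])[:,None]
def proj(f,P):
    return cv2.projectPoints(np.asarray(P,float).reshape(-1,3),f["rvec"],f["tvec"],f["K"],np.array([float(f["k1"]),0,0,0]))[0].reshape(-1,2)
def blobs(f,m,z,amin=30,box=None):
    m=m.astype(np.uint8)
    if box: 
        k=np.zeros_like(m); x0,y0,x1,y1=box; k[y0:y1,x0:x1]=1; m=m*k
    out=[]
    for c in cv2.findContours(m,cv2.RETR_EXTERNAL,cv2.CHAIN_APPROX_NONE)[0]:
        if cv2.contourArea(c)<amin: continue
        w=cast(f,c.reshape(-1,2),z)[:,:2].astype(np.float32)
        (cx,cy),(a,b),th=cv2.minAreaRect(w)
        if a<b: a,b,th=b,a,th+90
        th=(th+90)%180-90
        out.append((c.reshape(-1,2).mean(0).round(),round(cx,1),round(cy,1),round(a,1),round(b,1),round(th,1)))
    return out
E
cat > m0.py <<'E'
from h import *
for n in("top","side"):
    f=load(n+"0"); c=f["color"]; hsv=cv2.cvtColor(c,cv2.COLOR_BGR2HSV); H,S,V=[hsv[...,i].astype(int) for i in range(3)]
    print(n,"cam",(-cv2.Rodrigues(f["rvec"])[0].T@f["tvec"].ravel()).round())
    for nm,m,z in (("wood",(H<22)&(S>70)&(V>50),18),("yellow pencil",(H>18)&(H<30)&(S>150)&(V>90),3.75),("dark/grey",(V<105)&(V>0)&(S<60),6)):
        for b in blobs(f,m,z): 
            if b[3]<260: print(nm,b)
E
python3 m0.py; python3 -c "
import cv2
a=cv2.imread('pics/top0.png');cv2.imwrite('pics/c1.png',cv2.resize(a[210:280,150:260],None,fx=6,fy=6,interpolation=0));cv2.imwrite('pics/c2.png',cv2.resize(a[120:290,340:500],None,fx=3.5,fy=3.5,interpolation=0))
from h import *
for n in ('top0','side0'):
  f=load(n);c=f['color']
  for p in ([(386,244),(371,157),(272,152),(184,165),(177,253),(178,260),(238,237),(470,165),(460,140),(448,165)] if n=='top0' else [(240,347),(288,291),(400,218),(376,148)]): print(n,p,c[p[1],p[0]],f['depth'][p[1],p[0]])
"
```

```text
top cam [356. -13. 837.]
wood (array([615., 377.]), 200.3, -647.0, 129.0, 108.9, -87.2)
wood (array([472., 195.]), 562.6, -353.3, 66.5, 36.9, 12.4)
wood (array([318., 180.]), 576.9, 0.4, 35.9, 19.8, -5.2)
wood (array([372., 156.]), 640.5, -123.0, 94.7, 93.9, -86.1)
wood (array([460., 147.]), 677.6, -332.4, 69.2, 27.2, 12.7)
wood (array([270., 152.]), 638.4, 117.0, 142.6, 94.6, -3.9)
wood (array([182., 165.]), 593.3, 319.1, 206.4, 80.7, -10.3)
wood (array([ 12., 155.]), 568.4, 704.4, 221.9, 75.1, 3.6)
wood (array([151.,  17.]), 987.2, 455.7, 97.5, 90.9, 1.7)
wood (array([125.,   9.]), 987.5, 536.6, 84.4, 67.3, 3.3)
yellow pencil (array([444., 271.]), 386.9, -295.9, 92.6, 5.6, -77.7)
yellow pencil (array([388., 246.]), 436.0, -168.7, 92.5, 6.0, 71.7)
dark/grey (array([613., 346.]), 244.0, -657.4, 148.6, 41.4, -77.9)
dark/grey (array([492., 338.]), 252.3, -399.1, 116.3, 69.7, 17.4)
dark/grey (array([125., 317.]), 244.4, 399.9, 164.8, 112.4, -20.3)
dark/grey (array([ 82., 241.]), 402.8, 530.8, 30.7, 16.5, -0.1)
dark/grey (array([585., 265.]), 417.1, -636.5, 238.4, 160.3, 67.1)
dark/grey 
[... 1557 characters left out ...]
]), 698.3, -462.5, 98.6, 32.8, -68.5)
dark/grey (array([428., 132.]), 658.3, -576.7, 105.7, 44.2, 47.9)
dark/grey (array([309., 136.]), 893.6, -253.7, 206.6, 29.5, -35.1)
top0 (386, 244) [ 34 105 127] 824.41583
top0 (371, 157) [ 65  90 111] 871.233
top0 (272, 152) [56 81 98] 875.7365
top0 (184, 165) [ 64  91 112] 867.4485
top0 (177, 253) [67 66 66] 810.84845
top0 (178, 260) [75 68 71] 811.76965
top0 (238, 237) [50 50 50] 822.6419
top0 (470, 165) [77 79 80] 782.27765
top0 (460, 140) [33 62 99] 846.90063
top0 (448, 165) [103 129 129] 836.56323
side0 (240, 347) [91 90 90] 630.77936
side0 (288, 291) [60 61 62] 725.6575
side0 (400, 218) [ 38 127 153] 905.6338
side0 (376, 148) [38 57 84] 1092.7623
```

View pics/c1.png

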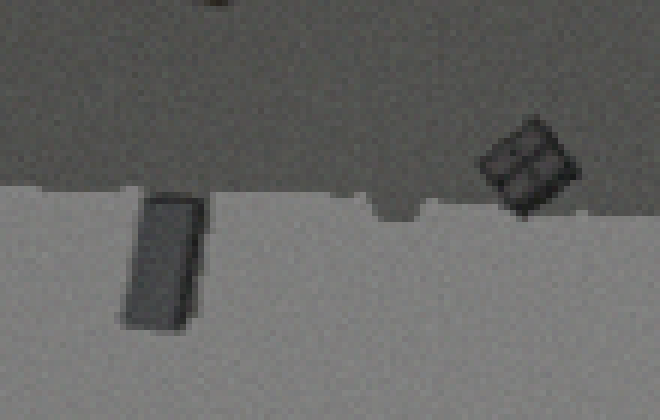

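View pics/c2.png

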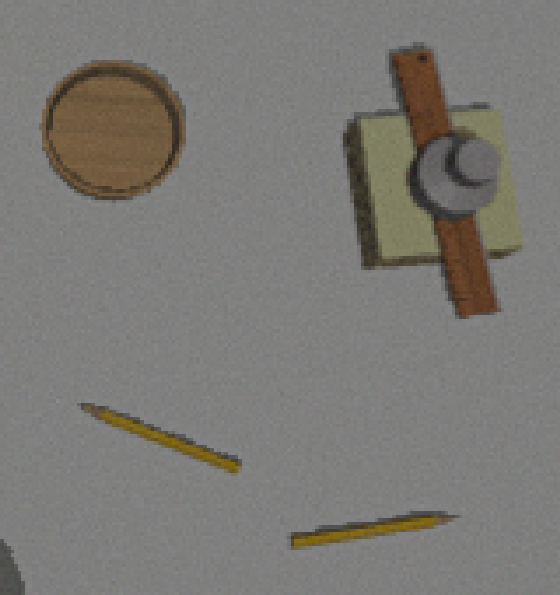

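```bash
cat > m1.py <<'E'
from h import *
f=load("top0"); 
def c1(p): return np.array(p,float)/6+[150,210]-0.5
def c2(p): return np.array(p,float)/3.5+[340,120]-0.5
e=cast(f,c1([(147,201),(194,201),(177,329),(122,329)]),13); print("eraser",e.mean(0),np.diff(e,axis=0)[:,:2].round(1))
r=cast(f,c2([(391,50),(431,47),(497,312),(458,317)]),41);print("ruler",r.round(1)[:,:2],r.mean(0))
d=(r[0]+r[1]-r[2]-r[3])/2;print(np.linalg.norm(d),np.degrees(np.arctan2(d[1],d[0])))
k=cast(f,c2([(478,160)]),91);print("knob",k)
k=cast(f,c2([(454,174)]),61);print("base top",k)
b=cast(f,c2([(358,116),(498,107),(523,246),(379,259)]),35);print("block",b.round(1)[:,:2],b.mean(0))
sh=cast(f,c1([(534,118),(580,172),(523,215),(478,165)]),13);print("sharp",sh.mean(0))
for nm,t,e in(("pa",(82,405),(240,467)),("pb",(458,517),(292,543))):
    q=cast(f,c2([t,e]),3.75);dd=q[0]-q[1];print(nm,q.mean(0),np.linalg.norm(dd),np.degrees(np.arctan2(dd[1],dd[0])))
g=load("side0")
for P in [(k[0])]: print(proj(g,P))
E
python3 m1.py;python3 -c "
import cv2
a=cv2.imread('pics/side0.png');cv2.imwrite('pics/c3.png',cv2.resize(a[115:235,350:480],None,fx=5,fy=5,interpolation=0))"
```

```text
eraser [385.93843786 305.18252403  13.        ] [[  1.2 -17.6]
 [-47.3  -0.5]
 [ -1.4  20.4]]
ruler [[ 701.3 -302.6]
 [ 705.3 -329.4]
 [ 527.9 -368. ]
 [ 523.1 -343. ]] [ 614.4199662  -335.74050326   41.        ]
182.18231283035527 12.540365928741945
knob [[ 611.41565936 -336.93270531   91.        ]]
base top [[ 611.30628543 -334.34428966   61.        ]]
block [[ 655.7 -282.1]
 [ 668.5 -375.7]
 [ 574.1 -389. ]
 [ 559.1 -295. ]] [ 614.33500984 -335.46884996   35.        ]
sharp [431.20830182 172.08213689  13.        ]
pa [ 439.24597795 -162.58551184    3.75      ] 109.0461056415192 72.13819350261647
pb [ 388.01939108 -302.03344282    3.75      ] 109.53554365745202 -77.78371107557325
[[394.53893978 146.47452009]]
```

View pics/c3.png

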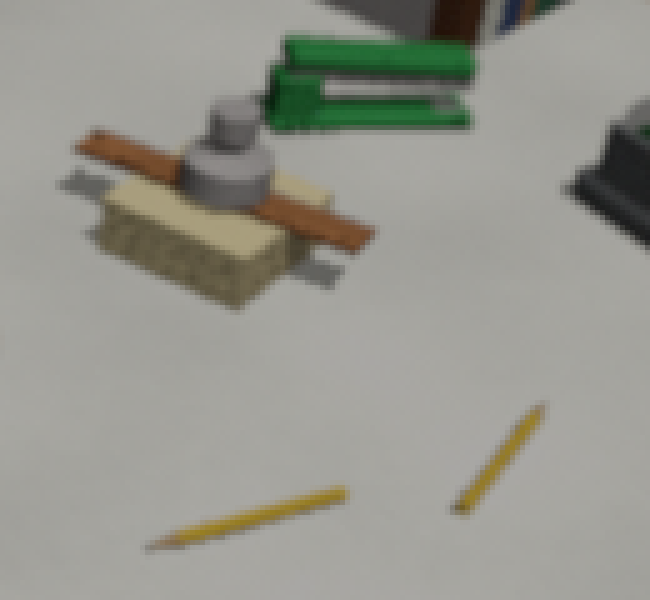

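```bash
cat >> h.py <<'E'
from scipy.spatial.transform import Rotation as Ro
def st():
    s=arm.observe(); R=Ro.from_quat(s["ee_rot"]).as_matrix(); y=R[:,1]
    print("t %.2f pos %s w %.1f jaw %.1f  x-axis %s F %s q %s"%(s["time"],s["eef_pos"].round(1),s["gripper_width"],np.degrees(np.arctan2(y[1],y[0])),R[:,0].round(3),s["contact_force"].round(1),s["q"].round(2)))
    return s
E
python3 -c "from h import *;st()"
```

```text
t 0.10 pos [155.7 604.8 230.6] w 85.6 jaw 75.6  x-axis [-0.    -0.001 -1.   ] F [ 0.5 -1.4 -0.3] q [-1.42  0.44  0.02  1.57 -0.01  1.13 -0.08]
```

>>> {"op": "step_arm", "data": {
  "moves": [0.0152,-0.0314,0,0,0,-5.1,0.06,0.0152,-0.0314,0,0,0,-5.1,0.06,0.0152,-0.0314,0,0,0,-5.1,0.06,0.0152,-0.0314,0,0,0,-5.1,0.06,0.0152,-0.0314,0,0,0,-5.1,0.06,0.0152,-0.0314,0,0,0,-5.1,0.06,0.0152,-0.0314,0,0,0,-5.1,0.06,0.0152,-0.0314,0,0,0,-5.1,0.06,0.0152,-0.0314,0,0,0,-5.1,0.06,0.0152,-0.0314,0,0,0,-5.1,0.06,0.0152,-0.0314,0,0,0,-5.1,0.06,0.0152,-0.0314,0,0,0,-5.1,0.06,0.0152,-0.0314,0,0,0,-5.1,0.06,0.0152,-0.0314,0,0,0,-5.1,0.06,0.0152,-0.0314,0,0,0,-5.1,0.06],
  "newtons": 30
}}

```text
time: 1.35
eef_pos: [383.9, 132.6, 231.3]
ee_rot: [0.505, 0.495, -0.505, 0.495]
contact_force: [0.9, -0.3, 0.6]
gripper_width: 60.0
```

>>> {"op": "step_arm", "data": {
  "moves": [0.0152,-0.0314,0,0,0,-5.1,0.06,0.0152,-0.0314,0,0,0,-5.1,0.06,0.0152,-0.0314,0,0,0,-5.1,0.06,0.0152,-0.0314,0,0,0,-5.1,0.06,0.0152,-0.0314,0,0,0,-5.1,0.06,0.0152,-0.0314,0,0,0,-5.1,0.06,0.0152,-0.0314,0,0,0,-5.1,0.06,0.0152,-0.0314,0,0,0,-5.1,0.06,0.0152,-0.0314,0,0,0,-5.1,0.06,0.0152,-0.0314,0,0,0,-5.1,0.06,0.0152,-0.0314,0,0,0,-5.1,0.06,0.0152,-0.0314,0,0,0,-5.1,0.06,0.0152,-0.0314,0,0,0,-5.1,0.06,0.0152,-0.0314,0,0,0,-5.1,0.06,0,0,0,0,0,0,0.06,0,0,0,0,0,0,0.06]
}}

```text
time: 2.68
eef_pos: [595.9, -307.6, 230.2]
ee_rot: [-0.698, -0.107, 0.7, -0.108]
contact_force: [0.1, 0.1, -0.0]
gripper_width: 60.2
```

```bash
python3 -c "from h import *;st();grab('top','t1')"
```

```text
t 2.68 pos [ 595.9 -307.6  230.2] w 60.2 jaw -72.5  x-axis [-0.002 -0.001 -1.   ] F [ 0.1  0.1 -0. ] q [-0.12  0.63  0.87  1.5  -0.49  1.25 -0.45]
```

>>> {"op": "step_arm", "data": {
  "moves": [0.0078,-0.0142,-0.02,0,0,-2.5,0.06,0.0078,-0.0142,-0.02,0,0,-2.5,0.06,0,0,-0.02,0,0,0,0.06,0,0,-0.02,0,0,0,0.06,0,0,-0.02,0,0,0,0.06,0,0,-0.01,0,0,0,0.06,0,0,0,0,0,0,0.06,0,0,0,0,0,0,0.06]
}}

```text
time: 3.4
eef_pos: [612.3, -332.7, 121.7]
ee_rot: [-0.703, -0.079, 0.703, -0.078]
contact_force: [-0.2, -0.3, 0.6]
gripper_width: 60.0
```

```bash
python3 -c "
from h import *;st();f=grab('top','t2');g=grab('side');print(proj(f,[611.5,-336,100]),proj(g,[611.5,-336,91]))
cv2.imwrite('pics/s2.png',cv2.resize(g['color'][60:220,300:500],None,fx=4,fy=4,interpolation=0))"
```

```text
t 3.40 pos [ 612.3 -332.7  121.7] w 60.0 jaw -77.3  x-axis [-0.     0.001 -1.   ] F [-0.2 -0.3  0.6] q [-0.04  0.77  0.81  1.54 -0.6   1.1  -0.44]
[[477.42559863 163.87948679]] [[396.40891631 136.71665918]]
```

View pics/s2.png

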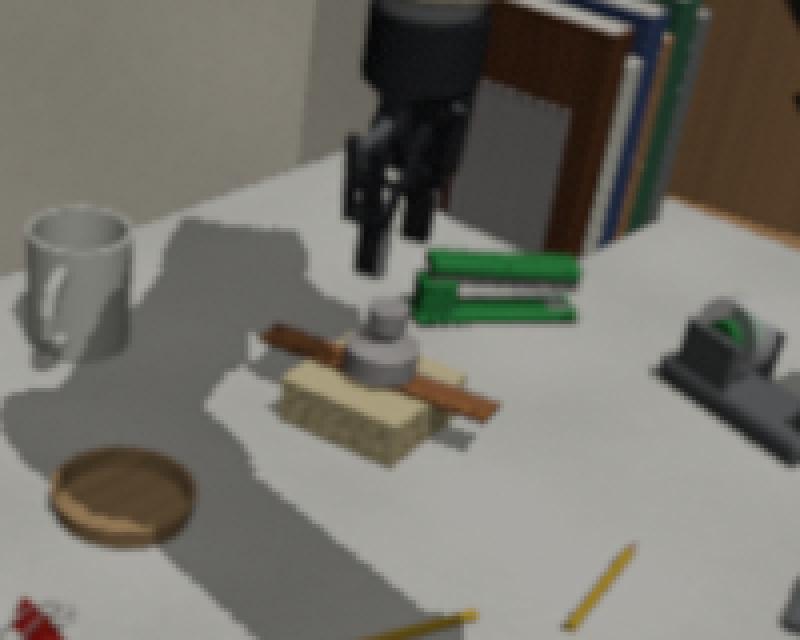

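View pics/t2.png

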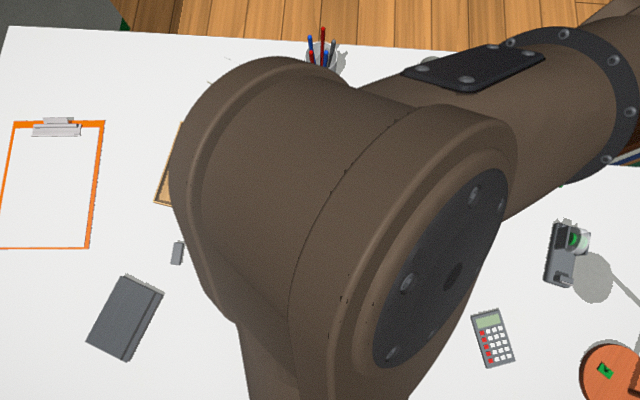

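Side view shows the fingers above the knob, whose top is at about (397,136); my estimate projects to (396,137). Top view is hidden by the arm. Descending and gripping the knob.

>>> {"op": "step_arm", "data": {
  "moves": [0,-0.003,-0.02,0,0,0,0.06,0,0,-0.02,0,0,0,0.06,0,0,-0.01,0,0,0,0.06,0,0,-0.005,0,0,0,0.06,0,0,0,0,0,0,0.06]
}}

```text
time: 3.92
eef_pos: [612.1, -336.4, 66.0]
ee_rot: [-0.703, -0.078, 0.703, -0.078]
contact_force: [-0.5, -0.1, -0.6]
gripper_width: 60.1
```

>>> {"op": "step_arm", "data": {
  "moves": [0,0,0,0,0,0,0.04,0,0,0,0,0,0,0.034,0,0,0,0,0,0,0.03,0,0,0,0,0,0,0.026,0,0,0,0,0,0,0.022,0,0,0,0,0,0,0.018,0,0,0,0,0,0,0.018,0,0,0,0,0,0,0.018],
  "newtons": 40
}}

```text
time: 4.58
eef_pos: [612.6, -337.0, 67.6]
ee_rot: [0.703, 0.078, -0.702, 0.078]
contact_force: [-1.5, 1.9, 5.8]
gripper_width: 26.8
```

```bash
python3 -c "
from h import *;st();g=grab('side')
cv2.imwrite('pics/s3.png',cv2.resize(g['color'][80:200,330:480],None,fx=5,fy=5,interpolation=0))"
```

```text
t 4.58 pos [ 612.6 -337.    67.6] w 26.8 jaw -77.3  x-axis [ 0.001 -0.    -1.   ] F [-1.5  1.9  5.8] q [-0.02  0.82  0.77  1.58 -0.65  1.01 -0.4 ]
```

View pics/s3.png

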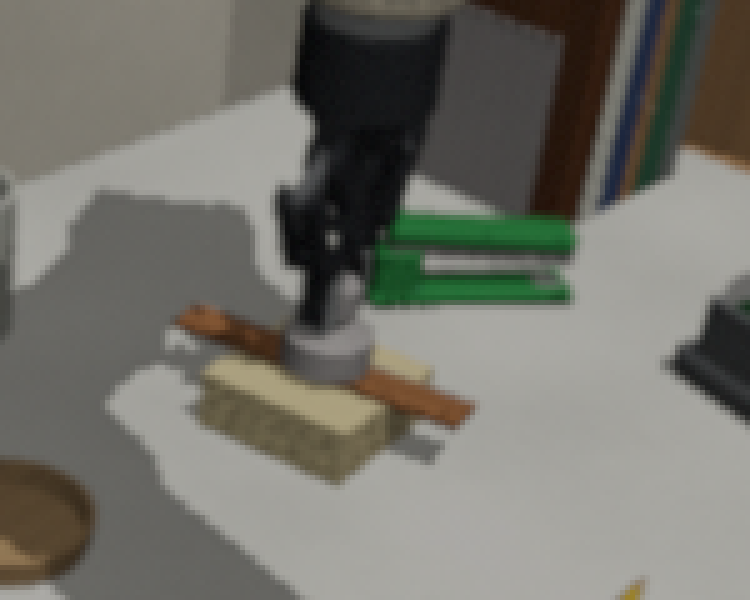

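>>> {"op": "step_arm", "data": {
  "moves": [0,0,0.003,0,0,0,0.018,0,0,0.003,0,0,0,0.018,0,0,0.006,0,0,0,0.018,0,0,0.012,0,0,0,0.018,0,0,0.02,0,0,0,0.018,0,0,0.02,0,0,0,0.018,0,0,0,0,0,0,0.018,0,0,0,0,0,0,0.018]
}}

```text
time: 5.3
eef_pos: [612.8, -337.3, 132.0]
ee_rot: [0.704, 0.077, -0.702, 0.079]
contact_force: [0.5, 0.4, -3.9]
gripper_width: 26.0
```

```bash
python3 -c "
from h import *;st();g=grab('side')
cv2.imwrite('pics/s4.png',cv2.resize(g['color'][80:200,330:480],None,fx=5,fy=5,interpolation=0))"
```

```text
t 5.30 pos [ 612.8 -337.3  132. ] w 26.0 jaw -77.3  x-axis [ 0.003 -0.001 -1.   ] F [ 0.5  0.4 -3.9] q [-0.04  0.76  0.82  1.53 -0.6   1.11 -0.44]
```

View pics/s4.png

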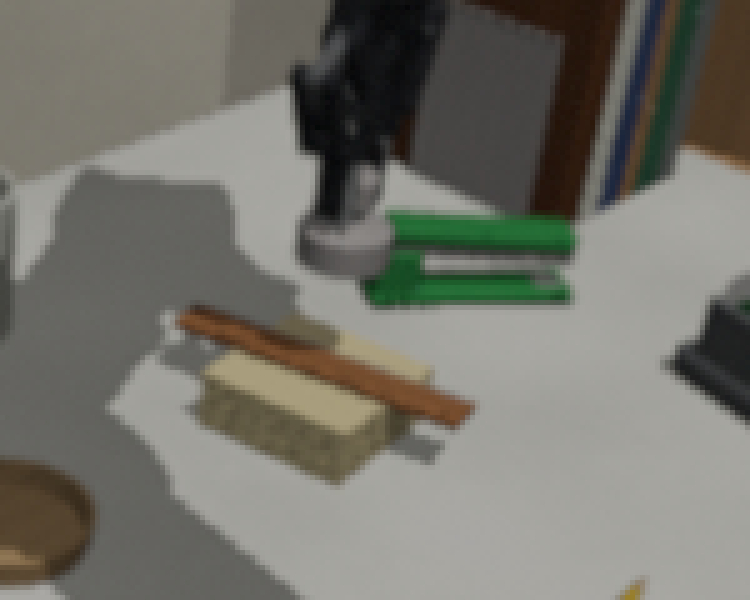

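Weight is off (around (345,240) in the crop), ruler unmoved. Carrying it to bare desk at (530,-200).

>>> {"op": "step_arm", "data": {
  "moves": [-0.008,0.013,0,0,0,0,0.018,-0.0166,0.0274,0,0,0,0,0.018,-0.0166,0.0274,0,0,0,0,0.018,-0.0166,0.0274,0,0,0,0,0.018,-0.0166,0.0274,0,0,0,0,0.018,-0.0085,0.0145,-0.01,0,0,0,0.018,0,0,-0.02,0,0,0,0.018,0,0,-0.02,0,0,0,0.018,0,0,-0.02,0,0,0,0.018,0,0,-0.015,0,0,0,0.018,0,0,-0.008,0,0,0,0.018,0,0,-0.004,0,0,0,0.018,0,0,0,0,0,0,0.018,0,0,0,0,0,0,0.018]
}}

```text
time: 6.52
eef_pos: [529.3, -199.9, 33.6]
ee_rot: [0.703, 0.078, -0.703, 0.078]
contact_force: [0.2, -0.6, -3.3]
gripper_width: 26.3
```

```bash
python3 -c "
from h import *;st();g=grab('side')
cv2.imwrite('pics/s5.png',cv2.resize(g['color'][90:240,310:480],None,fx=4,fy=4,interpolation=0))"
```

```text
t 6.52 pos [ 529.3 -199.9   33.6] w 26.3 jaw -77.3  x-axis [ 0. -0. -1.] F [ 0.2 -0.6 -3.3] q [-0.24  0.69  0.76  1.96 -0.69  0.77 -0.43]
```

View pics/s5.png

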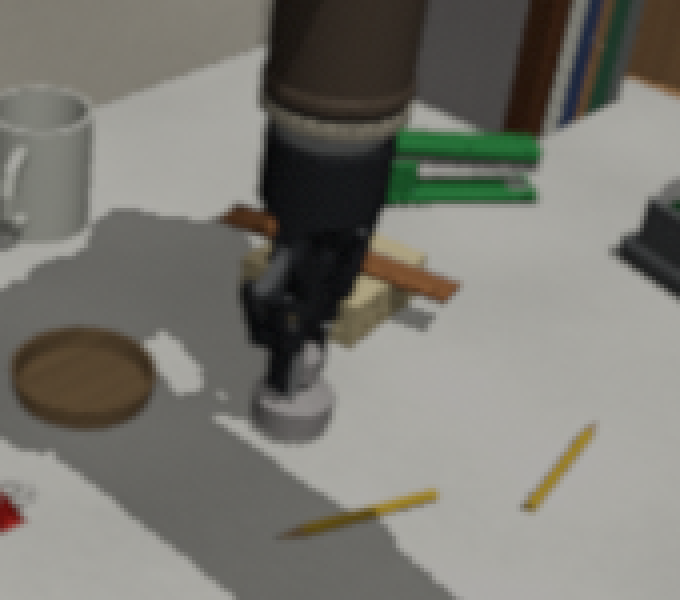

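>>> {"op": "step_arm", "data": {
  "moves": [0,0,-0.002,0,0,0,0.018,0,0,-0.002,0,0,0,0.018,0,0,-0.001,0,0,0,0.018,0,0,0,0,0,0,0.018,0,0,0,0,0,0,0.018]
}}

```text
time: 6.98
eef_pos: [529.2, -199.5, 28.4]
ee_rot: [0.703, 0.078, -0.703, 0.078]
contact_force: [-0.2, -1.1, -3.2]
gripper_width: 26.1
```

>>> {"op": "step_arm", "data": {
  "moves": [0,0,-0.001,0,0,0,0.018,0,0,-0.001,0,0,0,0.018,0,0,0,0,0,0,0.018,0,0,0,0,0,0,0.018]
}}

```text
time: 7.32
eef_pos: [529.3, -199.7, 26.6]
ee_rot: [0.703, 0.078, -0.703, 0.078]
contact_force: [-1.5, 1.1, 2.3]
gripper_width: 26.4
```

>>> {"op": "step_arm", "data": {
  "moves": [0,0,0,0,0,0,0.03,0,0,0,0,0,0,0.04,0,0,0,0,0,0,0.055,0,0,0,0,0,0,0.06,0,0,0.01,0,0,0,0.06,0,0,0.03,0,0,0,0.06,0,0,0.04,0,0,0,0.06,0.0166,-0.0274,0.02,0,0,0,0.06,0.0166,-0.0274,0,0,0,0,0.06,0.0166,-0.0274,0,0,0,0,0.06,0.0166,-0.0274,0,0,0,0,0.06,0.0166,-0.0264,-0.01,0,0,0,0.045,0,0,0,0,0,0,0.045,0,0,0,0,0,0,0.045],
  "newtons": 30
}}

```text
time: 8.48
eef_pos: [611.7, -337.5, 116.2]
ee_rot: [-0.702, -0.077, 0.703, -0.078]
contact_force: [1.0, 1.0, 0.0]
gripper_width: 45.1
```

```bash
python3 -c "
from h import *;st();g=grab('side');t=grab('top','t6')
cv2.imwrite('pics/s6.png',cv2.resize(g['color'][90:240,310:480],None,fx=4,fy=4,interpolation=0))"
```

```text
t 8.48 pos [ 611.7 -337.5  116.2] w 45.1 jaw -77.5  x-axis [-0.001 -0.001 -1.   ] F [1. 1. 0.] q [-0.04  0.77  0.81  1.54 -0.61  1.09 -0.43]
```

View pics/s6.png

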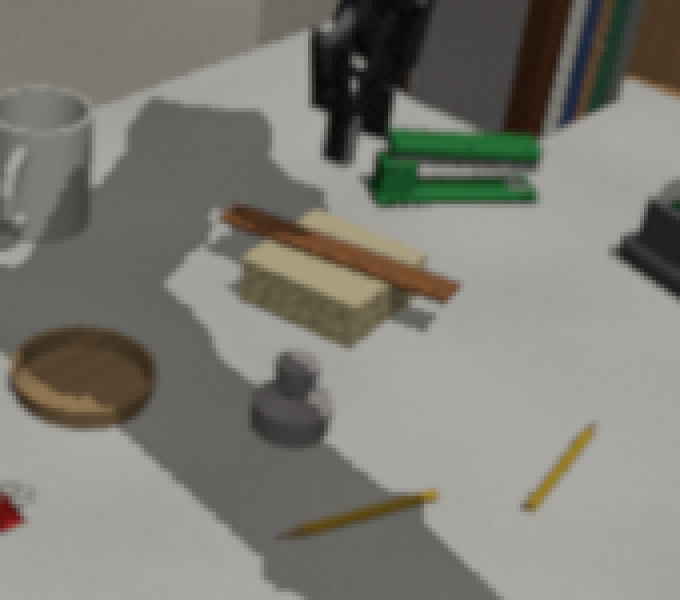

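>>> {"op": "step_arm", "data": {
  "moves": [0.002,0.0015,-0.02,0,0,0,0.045,0,0,-0.02,0,0,0,0.045,0,0,-0.02,0,0,0,0.045,0,0,-0.015,0,0,0,0.045,0,0,-0.005,0,0,0,0.045,0,0,-0.002,0,0,0,0.045,0,0,0,0,0,0,0.045]
}}

```text
time: 9.17
eef_pos: [614.4, -333.9, 34.8]
ee_rot: [0.703, 0.078, -0.703, 0.078]
contact_force: [-0.5, -0.5, 0.4]
gripper_width: 45.1
```

>>> {"op": "step_arm", "data": {
  "moves": [0,0,0,0,0,0,0.036,0,0,0,0,0,0,0.032,0,0,0,0,0,0,0.028,0,0,0,0,0,0,0.025,0,0,0,0,0,0,0.022,0,0,0,0,0,0,0.02,0,0,0,0,0,0,0.02]
}}

```text
time: 9.75
eef_pos: [614.8, -334.7, 35.5]
ee_rot: [0.703, 0.078, -0.702, 0.078]
contact_force: [-1.0, 0.4, 6.2]
gripper_width: 26.9
```

```bash
python3 -c "
from h import *;st();g=grab('side')
cv2.imwrite('pics/s7.png',cv2.resize(g['color'][80:200,330:480],None,fx=5,fy=5,interpolation=0))"
```

```text
t 9.75 pos [ 614.8 -334.7   35.5] w 26.9 jaw -77.3  x-axis [ 0.002 -0.001 -1.   ] F [-1.   0.4  6.2] q [-0.01  0.86  0.75  1.59 -0.68  0.96 -0.38]
```

View pics/s7.png

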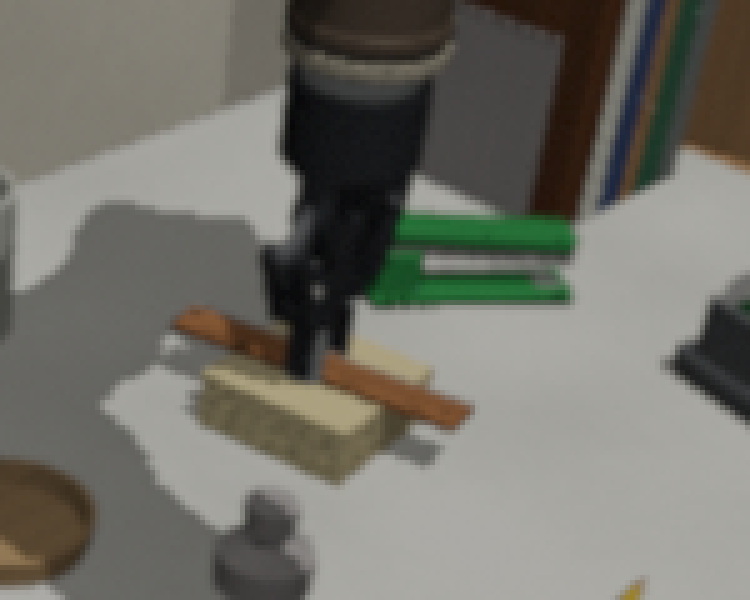

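Gripped at 27 mm across the ruler. Lift and look.

>>> {"op": "step_arm", "data": {
  "moves": [0,0,0.003,0,0,0,0.02,0,0,0.005,0,0,0,0.02,0,0,0.015,0,0,0,0.02,0,0,0.03,0,0,0,0.02,0,0,0.03,0,0,0,0.02,0,0,0.02,0,0,0,0.02,0,0,0,0,0,0,0.02]
}}

```text
time: 10.38
eef_pos: [616.0, -336.3, 143.7]
ee_rot: [0.705, 0.076, -0.701, 0.08]
contact_force: [-0.7, -1.0, -0.7]
gripper_width: 26.8
```

```bash
python3 -c "
from h import *;st();g=grab('side')
cv2.imwrite('pics/s8.png',cv2.resize(g['color'][60:220,300:500],None,fx=4,fy=4,interpolation=0))"
```

```text
t 10.38 pos [ 616.  -336.3  143.7] w 26.8 jaw -77.4  x-axis [ 0.007 -0.004 -1.   ] F [-0.7 -1.  -0.7] q [-0.05  0.75  0.83  1.52 -0.59  1.13 -0.45]
```

View pics/s8.png

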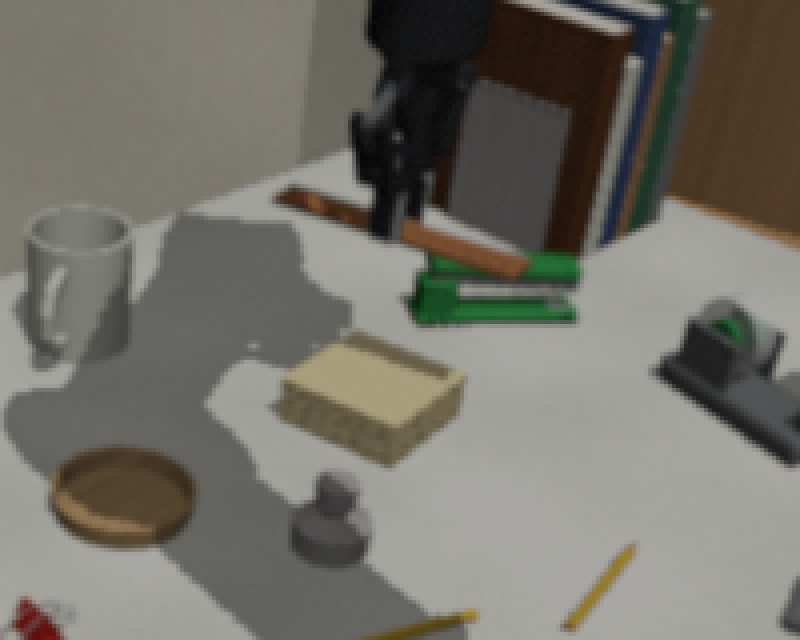

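Ruler is held level, block undisturbed. Going to the long tray.

>>> {"op": "step_arm", "data": {
  "moves": [-0.0013,0.018,0,0,0,-1.2,0.02,-0.0013,0.0364,0,0,0,-1.2,0.02,-0.0013,0.0364,0,0,0,-1.2,0.02,-0.0013,0.0364,0,0,0,-1.2,0.02,-0.0013,0.0364,0,0,0,-1.2,0.02,-0.0013,0.0364,0,0,0,-1.2,0.02,-0.0013,0.0364,0,0,0,-1.2,0.02,-0.0013,0.0364,0,0,0,-1.2,0.02,-0.0013,0.0364,0,0,0,-1.2,0.02,-0.0013,0.0364,0,0,0,-1.2,0.02,-0.0013,0.0364,0,0,0,-1.2,0.02,-0.0013,0.0364,0,0,0,-1.2,0.02,-0.0013,0.0364,0,0,0,-1.2,0.02,-0.0013,0.0364,0,0,0,-1.2,0.02,-0.0013,0.0364,0,0,0,-1.2,0.02,-0.0013,0.0364,0,0,0,-1.2,0.02,-0.0013,0.0364,0,0,0,-1.2,0.02,-0.0013,0.0364,0,0,0,-1.2,0.02,-0.0013,0.018,0,0,0,-1.2,0.02,0,0,0,0,0,0,0.02]
}}

```text
time: 12.1
eef_pos: [587.4, 327.5, 135.8]
ee_rot: [-0.704, 0.06, 0.705, 0.06]
contact_force: [0.3, 0.1, -0.4]
gripper_width: 26.7
```

```bash
python3 -c "
from h import *;st();g=grab('side','s9');f=grab('top','t9')"
```

```text
t 12.10 pos [587.4 327.5 135.8] w 26.7 jaw -99.7  x-axis [-0.002  0.001 -1.   ] F [ 0.3  0.1 -0.4] q [-1.16  0.79  1.01  1.61 -0.72  1.16 -1.72]
```

View pics/s9.png

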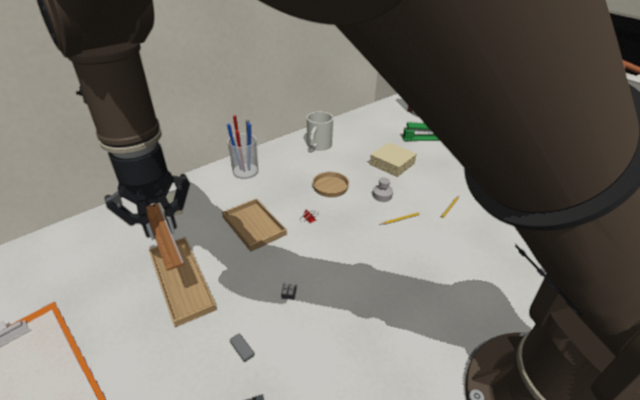

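View pics/t9.png

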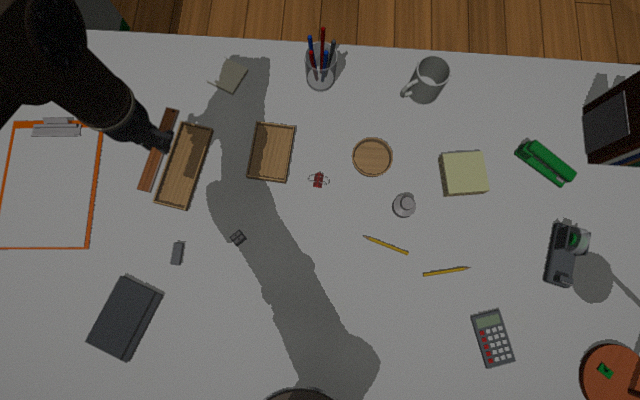

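```bash
python3 -c "
from h import *
c=cv2.imread('pics/t9.png')
cv2.imwrite('pics/c9.png',cv2.resize(c[95:220,120:240],None,fx=5,fy=5,interpolation=0))"
```

```text
(no output)
```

View pics/c9.png

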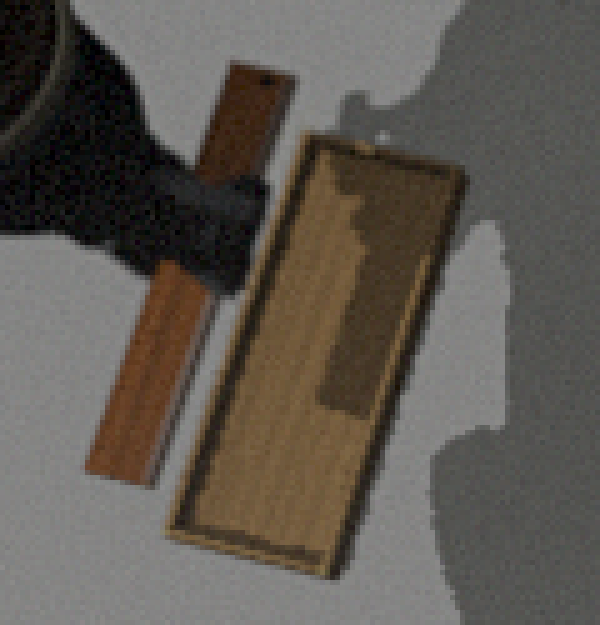

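```bash
python3 -c "
from h import *
f=load('top0')
c=lambda p:np.array(p,float)/5+[120,95]-.5
for nm,q,z in (('ruler',[(231,62),(288,76),(146,486),(86,470)],142),('tray rim',[(304,131),(468,172),(340,578),(166,533)],18)):
  r=cast(f,c(q),z);d=(r[0]+r[1]-r[2]-r[3])/2;w=(r[0]+r[3]-r[1]-r[2])/2;print(nm,r.mean(0).round(1),np.linalg.norm(d).round(1),np.linalg.norm(w).round(1),np.degrees(np.arctan2(d[1],d[0])))"
```

```text
ruler [586.8 324.5 142. ] 178.1 25.0 -9.554896968559063
tray rim [592.7 316.7  18. ] 203.0 83.7 -9.47229620400598
```

>>> {"op": "step_arm", "data": {
  "moves": [0.006,-0.0085,-0.02,0,0,0,0.02,0,0,-0.03,0,0,0,0.02,0,0,-0.03,0,0,0,0.02,0,0,-0.02,0,0,0,0.02,0,0,0,0,0,0,0.02,0,0,0,0,0,0,0.02]
}}

```text
time: 12.7
eef_pos: [595.4, 310.1, 37.1]
ee_rot: [-0.704, 0.064, 0.705, 0.063]
contact_force: [0.0, -0.0, -0.4]
gripper_width: 26.9
```

```bash
python3 -c "
from h import *;st();g=grab('side');f=grab('top')
cv2.imwrite('pics/s10.png',cv2.resize(g['color'][190:340,110:260],None,fx=4,fy=4,interpolation=0))
cv2.imwrite('pics/t10.png',cv2.resize(f['color'][95:220,120:240],None,fx=5,fy=5,interpolation=0))"
```

```text
t 12.70 pos [595.4 310.1  37.1] w 26.9 jaw -100.3  x-axis [-0.001 -0.002 -1.   ] F [ 0.  -0.  -0.4] q [-1.09  0.89  0.92  1.68 -0.82  1.01 -1.62]
```

View pics/s10.png

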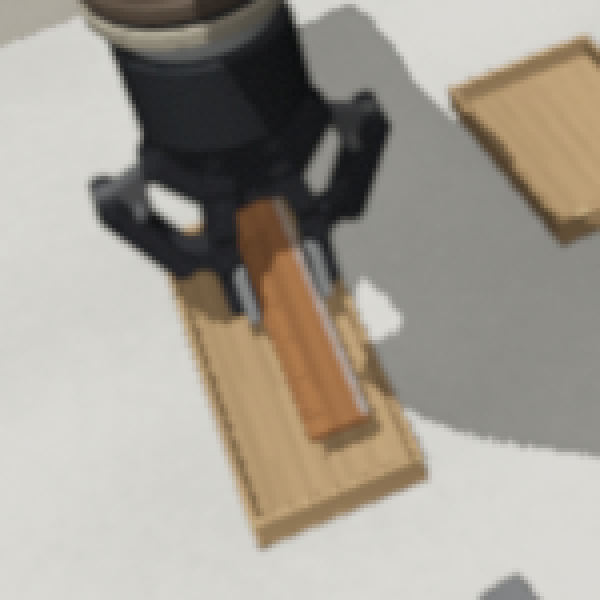

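View pics/t10.png

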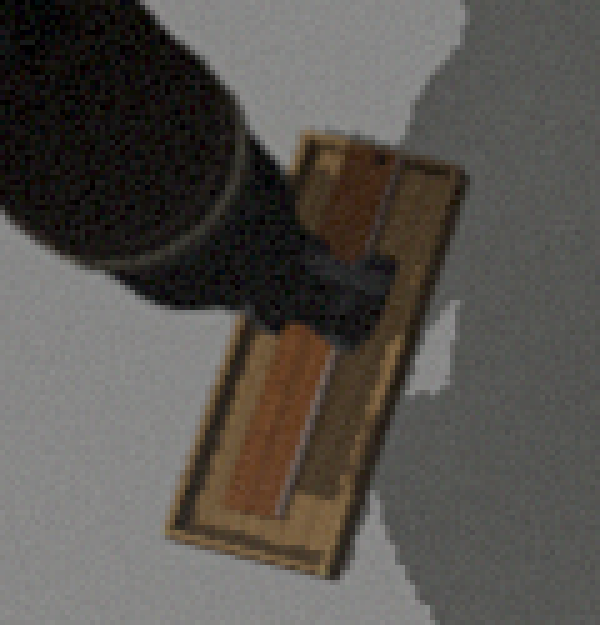

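Ruler is over the tray but 8 mm too far towards -y (arm had still been settling). Correct, lower.

>>> {"op": "step_arm", "data": {
  "moves": [-0.002,0.008,0,0,0,0,0.02,0,0,-0.015,0,0,0,0.02,0,0,-0.008,0,0,0,0.02,0,0,-0.004,0,0,0,0.02,0,0,-0.002,0,0,0,0.02,0,0,0,0,0,0,0.02,0,0,0,0,0,0,0.02]
}}

```text
time: 13.38
eef_pos: [593.7, 319.9, 8.4]
ee_rot: [0.704, -0.063, -0.704, -0.062]
contact_force: [-0.0, -0.4, -0.2]
gripper_width: 27.0
```

>>> {"op": "step_arm", "data": {
  "moves": [0,-0.001,-0.0015,0,0,0,0.02,0,0,-0.0015,0,0,0,0.02,0,0,0,0,0,0,0.02,0,0,0,0,0,0,0.02]
}}

```text
time: 13.72
eef_pos: [593.6, 319.1, 5.4]
ee_rot: [-0.704, 0.062, 0.704, 0.062]
contact_force: [-0.6, 0.1, -0.2]
gripper_width: 26.8
```

>>> {"op": "step_arm", "data": {
  "moves": [0,0,0,0,0,0,0.03,0,0,0,0,0,0,0.034,0,0,0,0,0,0,0.036,0,0,0.003,0,0,0,0.036,0,0,0.01,0,0,0,0.036,0,0,0.03,0,0,0,0.036,0,0,0.03,0,0,0,0.036,0,0,0.02,0,0,0,0.036,0,0,0,0,0,0,0.036]
}}

```text
time: 14.47
eef_pos: [596.4, 319.3, 104.0]
ee_rot: [0.707, -0.061, -0.702, -0.064]
contact_force: [0.5, -0.4, 0.4]
gripper_width: 35.9
```

```bash
python3 -c "
from h import *;st();g=grab('side');f=grab('top')
cv2.imwrite('pics/s11.png',cv2.resize(g['color'][190:340,110:260],None,fx=4,fy=4,interpolation=0))
cv2.imwrite('pics/t11.png',cv2.resize(f['color'][95:220,120:240],None,fx=5,fy=5,interpolation=0))"
```

```text
t 14.47 pos [596.4 319.3 104. ] w 35.9 jaw -100.2  x-axis [ 0.007  0.003 -1.   ] F [ 0.5 -0.4  0.4] q [-1.13  0.83  0.99  1.63 -0.76  1.1  -1.68]
```

View pics/s11.png

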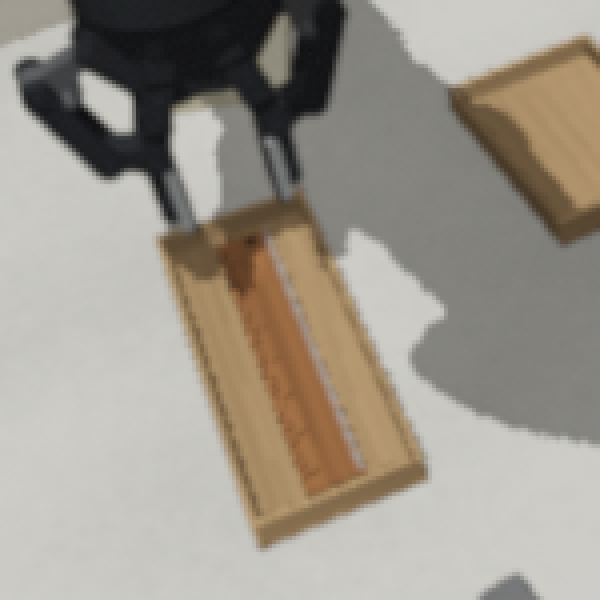

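View pics/t11.png

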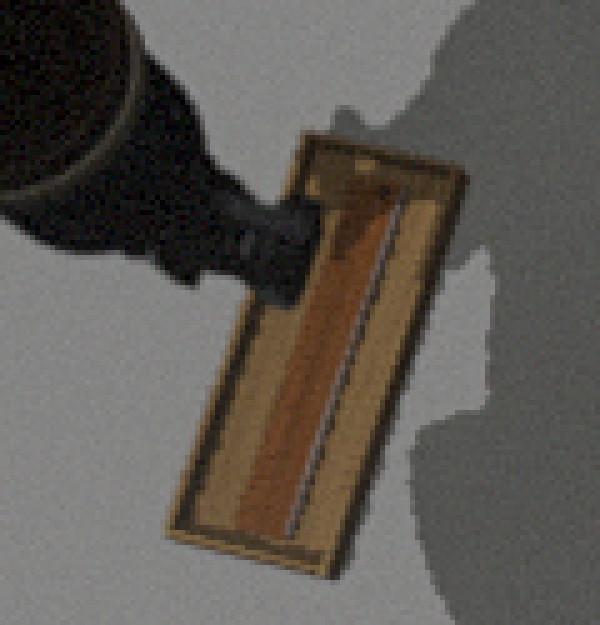

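```bash
python3 -c "
from h import *
f=load('top0')
c=lambda p:np.array(p,float)/5+[120,95]-.5
r=cast(f,c([(345,178),(401,188),(290,536),(236,530)]),10);d=(r[0]+r[1]-r[2]-r[3])/2;print(r.mean(0),np.linalg.norm(d),np.degrees(np.arctan2(d[1],d[0])))
"
```

```text
[592.14030701 320.28876527  10.        ] 176.8177696480414 -8.689459854725529
```

Ruler lies flat in the tray, centre within ~4 mm. Next the eraser.

>>> {"op": "step_arm", "data": {
  "moves": [-0.02,-0.002,0,0,0,1.7,0.045,-0.035,-0.002,0,0,0,1.7,0.045,-0.035,-0.002,0,0,0,1.7,0.045,-0.035,-0.002,0,0,0,1.7,0.045,-0.035,-0.002,0,0,0,1.7,0.045,-0.035,-0.002,-0.015,0,0,1.7,0.045,-0.015,-0.002,-0.02,0,0,0,0.045,0,0,-0.02,0,0,0,0.045,0,0,0,0,0,0,0.045,0,0,0,0,0,0,0.045,0,0,0,0,0,0,0.045]
}}

```text
time: 15.48
eef_pos: [384.6, 305.0, 43.9]
ee_rot: [0.707, -0.0, -0.707, 0.0]
contact_force: [-0.4, -0.1, -0.9]
gripper_width: 45.1
```

```bash
python3 -c "
from h import *;st();g=grab('side');f=grab('top','t12')
cv2.imwrite('pics/s12.png',cv2.resize(g['color'][260:400,160:330],None,fx=4,fy=4,interpolation=0))"
```

```text
t 15.48 pos [384.6 305.   43.9] w 45.1 jaw -90.0  x-axis [ 0.001 -0.    -1.   ] F [-0.4 -0.1 -0.9] q [-1.43  0.65  0.94  2.14 -0.8   0.75 -1.53]
```

View pics/s12.png

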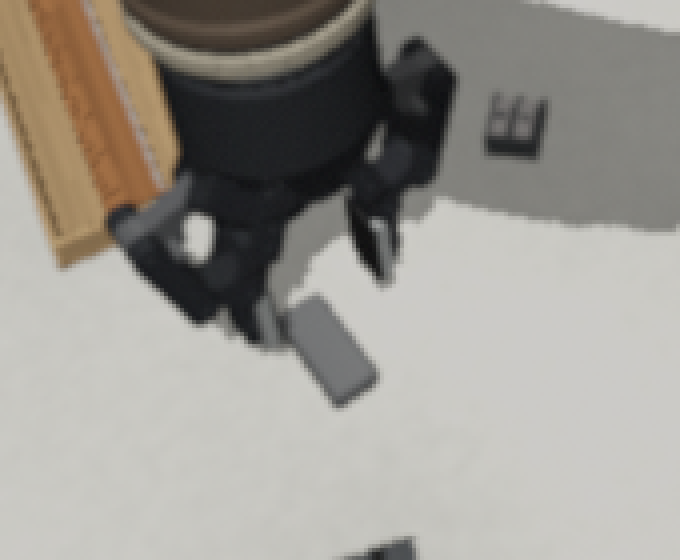

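View pics/t12.png

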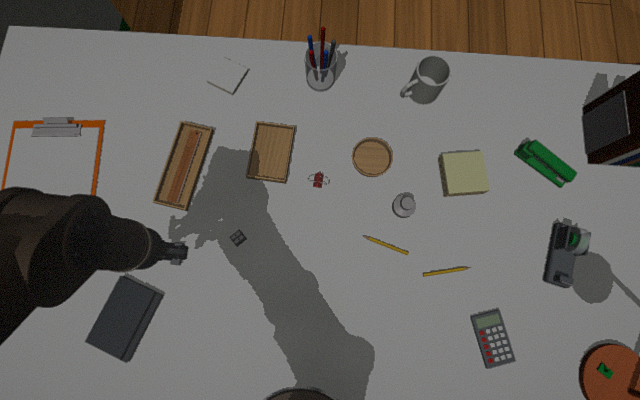

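```bash
python3 -c "
from h import *
f=load('side0')
c=lambda p:np.array(p,float)/4+[160,260]-.5
r=cast(f,c([(320,294),(377,376),(337,400),(288,316)]),13);print(r.mean(0),r.round(1)[:,:2])
"
```

```text
[383.10011099 304.69911984  13.        ] [[407.  294.9]
 [358.9 297.1]
 [360.2 315.6]
 [406.4 311.1]]
```

>>> {"op": "step_arm", "data": {
  "moves": [0,0,-0.02,0,0,0,0.045,0,0,-0.012,0,0,0,0.045,0,0,-0.006,0,0,0,0.045,0,0,-0.001,0,0,0,0.045,0,0,0,0,0,0,0.035,0,0,0,0,0,0,0.028,0,0,0,0,0,0,0.022,0,0,0,0,0,0,0.018,0,0,0,0,0,0,0.014,0,0,0,0,0,0,0.014,0,0,0,0,0,0,0.014],
  "newtons": 25
}}

```text
time: 16.5
eef_pos: [384.0, 305.5, 5.1]
ee_rot: [0.707, 0.001, -0.707, 0.0]
contact_force: [-0.9, -0.9, 6.1]
gripper_width: 21.0
```

>>> {"op": "step_arm", "data": {
  "moves": [0,0,0.005,0,0,0,0.014,0,0,0.015,0,0,0,0.014,0,0,0.03,0,0,0,0.014,0,0,0.03,0,0,0,0.014,0,0,0.02,0,0,0,0.014,0,0,0,0,0,0,0.014]
}}

```text
time: 17.0
eef_pos: [385.3, 306.1, 108.0]
ee_rot: [0.708, 0.002, -0.706, -0.001]
contact_force: [0.3, 0.3, -0.5]
gripper_width: 21.0
```

```bash
python3 -c "
from h import *;st();g=grab('side')
cv2.imwrite('pics/s13.png',cv2.resize(g['color'][200:400,130:330],None,fx=3,fy=3,interpolation=0))"
```

```text
t 17.00 pos [385.3 306.1 108. ] w 21.0 jaw -89.9  x-axis [ 0.003  0.004 -1.   ] F [ 0.3  0.3 -0.5] q [-1.52  0.57  1.07  2.09 -0.67  0.87 -1.63]
```

View pics/s13.png

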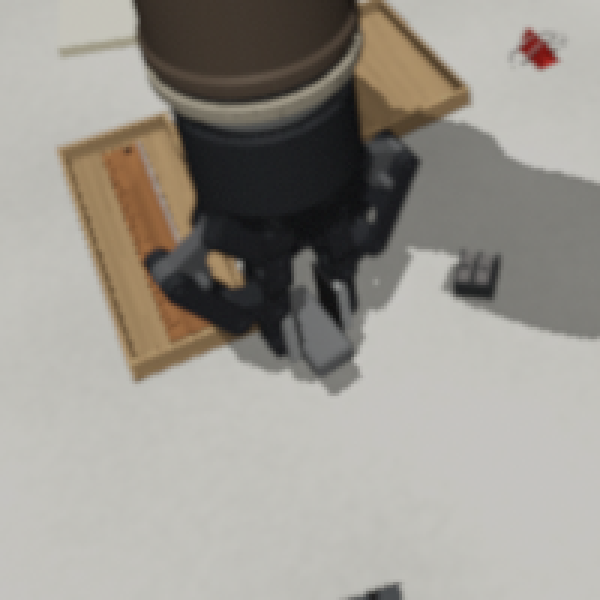

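>>> {"op": "step_arm", "data": {
  "moves": [0.009,-0.0153,0,0,0,0,0.014,0.0182,-0.0306,0,0,0,0,0.014,0.0182,-0.0306,0,0,0,0,0.014,0.0182,-0.0306,0,0,0,0,0.014,0.0182,-0.0306,0,0,0,0,0.014,0.0182,-0.0306,0,0,0,0,0.014,0.0182,-0.0306,0,0,0,0,0.014,0.0182,-0.0306,0,0,0,0,0.014,0.0182,-0.0306,0,0,0,0,0.014,0.0182,-0.0306,0,0,0,0,0.014,0.0182,-0.0306,0,0,0,0,0.014,0.0182,-0.0306,0,0,0,0,0.014,0.0182,-0.0306,0,0,0,0,0.014,0.0182,-0.0306,0,0,0,0,0.014,0.009,-0.0153,-0.02,0,0,0,0.014,0,0,-0.02,0,0,0,0.014,0,0,-0.02,0,0,0,0.014,0,0,0,0,0,0,0.014,0,0,0,0,0,0,0.014]
}}

```text
time: 18.63
eef_pos: [636.9, -122.9, 43.0]
ee_rot: [-0.706, -0.001, 0.708, -0.0]
contact_force: [1.2, 0.6, 0.2]
gripper_width: 21.1
```

```bash
python3 -c "
from h import *;st();g=grab('side');f=grab('top','t14')
cv2.imwrite('pics/s14.png',cv2.resize(g['color'][100:260,250:420],None,fx=4,fy=4,interpolation=0))"
```

```text
t 18.63 pos [ 636.9 -122.9   43. ] w 21.1 jaw -90.0  x-axis [-0.003  0.001 -1.   ] F [1.2 0.6 0.2] q [-0.39  0.81  0.83  1.73 -0.73  0.93 -0.83]
```

View pics/s14.png

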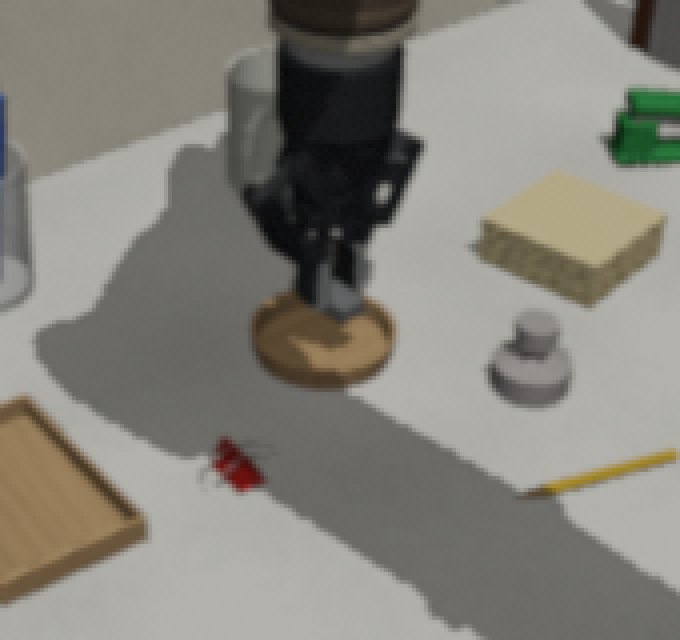

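>>> {"op": "step_arm", "data": {
  "moves": [0.002,0,-0.015,0,0,0,0.014,0,0,-0.01,0,0,0,0.014,0,0,-0.005,0,0,0,0.014,0,0,-0.0025,0,0,0,0.014,0,0,0,0,0,0,0.014,0,0,0,0,0,0,0.014]
}}

```text
time: 19.23
eef_pos: [640.1, -123.3, 11.9]
ee_rot: [-0.707, -0.0, 0.707, -0.0]
contact_force: [-0.2, -0.4, -0.4]
gripper_width: 21.3
```

>>> {"op": "step_arm", "data": {
  "moves": [0,0,-0.001,0,0,0,0.014,0,0,0,0,0,0,0.024,0,0,0,0,0,0,0.03,0,0,0,0,0,0,0.032,0,0,0.005,0,0,0,0.032,0,0,0.02,0,0,0,0.032,0,0,0.03,0,0,0,0.032,0,0,0.03,0,0,0,0.03,0,0,0.02,0,0,0,0.03,0,0,0,0,0,0,0.03]
}}

```text
time: 20.07
eef_pos: [642.4, -124.6, 121.0]
ee_rot: [0.709, -0.0, -0.705, 0.001]
contact_force: [0.1, -0.1, 0.2]
gripper_width: 30.2
```

```bash
python3 -c "
from h import *;st();g=grab('side')
cv2.imwrite('pics/s15.png',cv2.resize(g['color'][100:260,250:420],None,fx=4,fy=4,interpolation=0))"
```

```text
t 20.07 pos [ 642.4 -124.6  121. ] w 30.2 jaw -90.0  x-axis [ 0.007 -0.001 -1.   ] F [ 0.1 -0.1  0.2] q [-0.43  0.73  0.9   1.67 -0.65  1.05 -0.89]
```

View pics/s15.png

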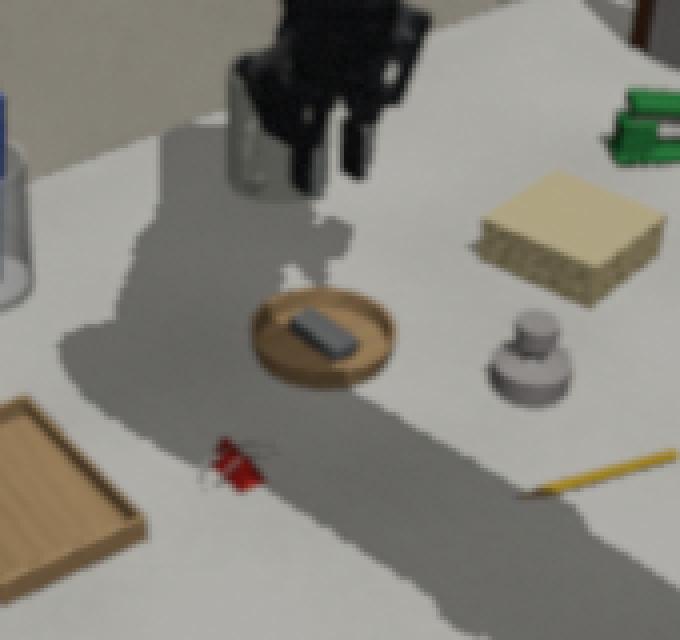

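Eraser is in the middle of the dish. Next pencil A.

>>> {"op": "step_arm", "data": {
  "moves": [-0.0185,-0.0035,0,0,0,6.5,0.03,-0.0185,-0.0035,0,0,0,6.5,0.03,-0.0185,-0.0035,0,0,0,6.5,0.03,-0.0185,-0.0035,0,0,0,6.5,0.03,-0.0185,-0.0035,0,0,0,6.5,0.03,-0.0185,-0.0035,0,0,0,6.5,0.03,-0.0185,-0.0035,0,0,0,6.5,0.03,-0.0185,-0.0035,0,0,0,6.5,0.03,-0.0185,-0.0035,0,0,0,6.5,0.03,-0.0185,-0.0035,-0.02,0,0,6.5,0.03,-0.0185,-0.0035,-0.02,0,0,7,0.03,0,0,-0.02,0,0,0,0.03,0,0,0,0,0,0,0.03,0,0,0,0,0,0,0.03,0,0,0,0,0,0,0.03]
}}

```text
time: 21.37
eef_pos: [437.4, -161.9, 56.3]
ee_rot: [0.572, 0.416, -0.572, 0.416]
contact_force: [-0.4, -0.3, 0.3]
gripper_width: 29.9
```

```bash
python3 -c "
from h import *;st();g=grab('side');f=grab('top','t16')
cv2.imwrite('pics/s16.png',cv2.resize(g['color'][100:260,330:500],None,fx=4,fy=4,interpolation=0))"
```

```text
t 21.37 pos [ 437.4 -161.9   56.3] w 29.9 jaw -18.0  x-axis [ 0. -0. -1.] F [-0.4 -0.3  0.3] q [-0.16  0.47  0.54  2.17 -0.42  0.6   0.36]
```

View pics/s16.png

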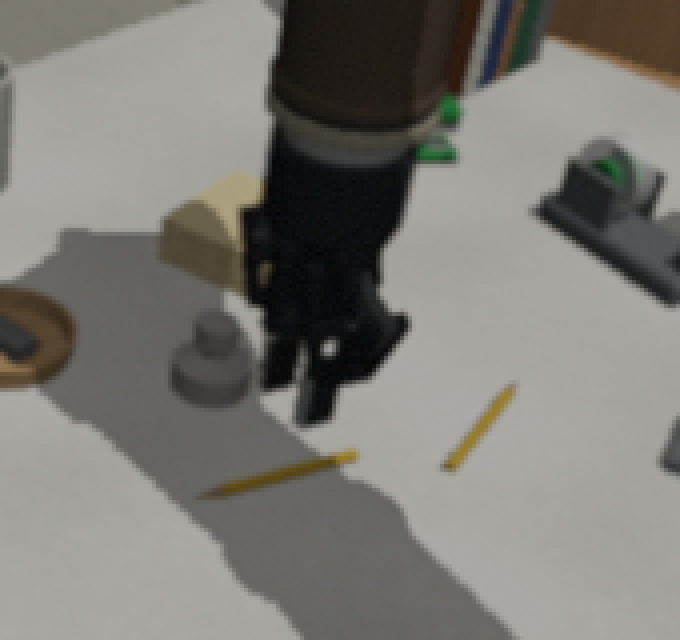

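View pics/t16.png

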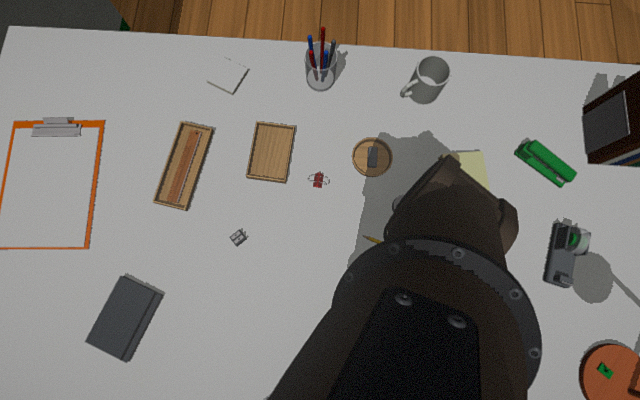

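```bash
python3 -c "
from h import *
f=load('side0')
c=lambda p:np.array(p,float)/4+[330,100]-.5
for q in ([(200,495),(355,457)],[(447,467),(514,387)]):
  r=cast(f,c(q),3.75);d=r[0]-r[1];print(r.mean(0),np.linalg.norm(d),np.degrees(np.arctan2(d[1],d[0])))
"
```

```text
[ 438.64307242 -163.91363251    3.75      ] 106.03925033552926 70.05035559178192
[ 388.99879817 -301.18263448    3.75      ] 104.09482345614025 101.2361604547814
```

>>> {"op": "step_arm", "data": {
  "moves": [0.0016,-0.0012,-0.02,0,0,0,0.03,0,0,-0.02,0,0,0,0.03,0,0,-0.01,0,0,0,0.03,0,0,-0.0035,0,0,0,0.03,0,0,0,0,0,0,0.025,0,0,0,0,0,0,0.018,0,0,0,0,0,0,0.012,0,0,0,0,0,0,0.007,0,0,0,0,0,0,0.002,0,0,0,0,0,0,0.002,0,0,0,0,0,0,0.002],
  "newtons": 25
}}

```text
time: 22.38
eef_pos: [438.9, -163.1, 3.1]
ee_rot: [0.572, 0.416, -0.571, 0.416]
contact_force: [-1.1, -0.2, 8.1]
gripper_width: 6.8
```

>>> {"op": "step_arm", "data": {
  "moves": [0,0,0.005,0,0,0,0.002,0,0,0.015,0,0,0,0.002,0,0,0.03,0,0,0,0.002,0,0,0.03,0,0,0,0.002,0,0,0.02,0,0,0,0.002,0,0,0,0,0,0,0.002]
}}

```text
time: 22.88
eef_pos: [440.2, -163.7, 106.0]
ee_rot: [0.573, 0.414, -0.57, 0.417]
contact_force: [0.8, 0.4, -0.7]
gripper_width: 6.2
```

```bash
python3 -c "
from h import *;st();g=grab('side')
cv2.imwrite('pics/s17.png',cv2.resize(g['color'][100:260,330:500],None,fx=4,fy=4,interpolation=0))"
```

```text
t 22.88 pos [ 440.2 -163.7  106. ] w 6.2 jaw -17.9  x-axis [ 0.006 -0.001 -1.   ] F [ 0.8  0.4 -0.7] q [-0.23  0.38  0.62  2.13 -0.34  0.72  0.29]
```

View pics/s17.png

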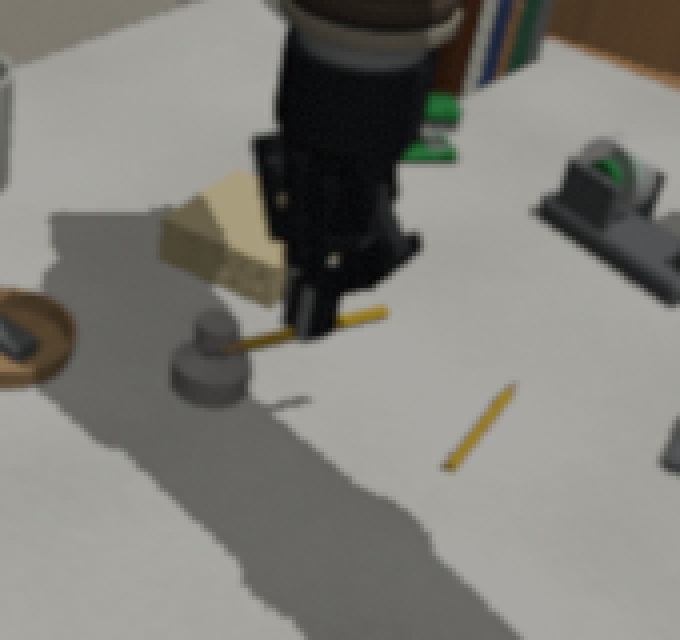

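>>> {"op": "step_arm", "data": {
  "moves": [0.0083,0.0123,0,0,0,-6,0.002,0.0166,0.0246,0,0,0,-6,0.002,0.0166,0.0246,0,0,0,-6,0.002,0.0166,0.0246,0,0,0,-6,0.002,0.0166,0.0246,0,0,0,-6,0.002,0.0166,0.0246,0,0,0,-6,0.002,0.0166,0.0246,0,0,0,-6,0.002,0.0166,0.0246,0,0,0,-6,0.002,0.0166,0.0246,0,0,0,-6,0.002,0.0166,0.0246,0,0,0,-6,0.002,0.0166,0.0246,0,0,0,-6,0.002,0.0166,0.0246,0,0,0,-6,0.002,0.0083,0.0123,-0.02,0,0,-4,0.002,0,0,-0.02,0,0,0,0.002,0,0,-0.02,0,0,0,0.002,0,0,0,0,0,0,0.002,0,0,0,0,0,0,0.002,0,0,0,0,0,0,0.002]
}}

```text
time: 24.43
eef_pos: [637.7, 131.7, 42.8]
ee_rot: [0.707, -0.025, -0.707, -0.024]
contact_force: [0.4, 0.0, 0.3]
gripper_width: 6.6
```

```bash
python3 -c "
from h import *;st();g=grab('side');f=grab('top')
cv2.imwrite('pics/t18.png',cv2.resize(f['color'][95:215,210:330],None,fx=5,fy=5,interpolation=0))
cv2.imwrite('pics/s18.png',cv2.resize(g['color'][140:280,190:340],None,fx=4,fy=4,interpolation=0))"
```

```text
t 24.43 pos [637.7 131.7  42.8] w 6.6 jaw -94.0  x-axis [ 0. -0. -1.] F [0.4 0.  0.3] q [-0.81  0.83  0.87  1.73 -0.77  0.95 -1.26]
```

View pics/s18.png

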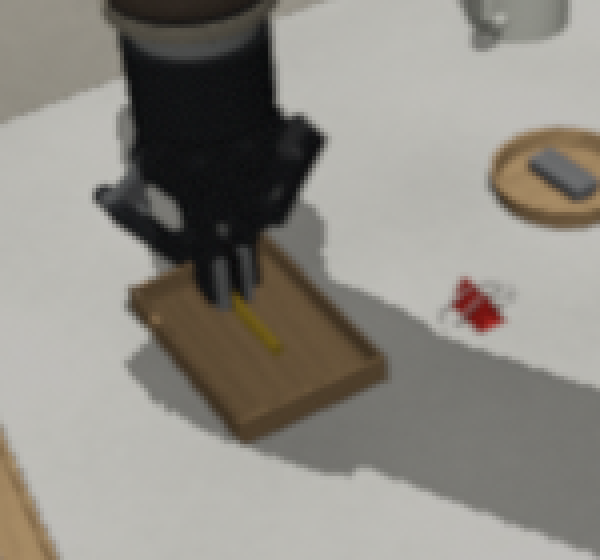

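View pics/t18.png

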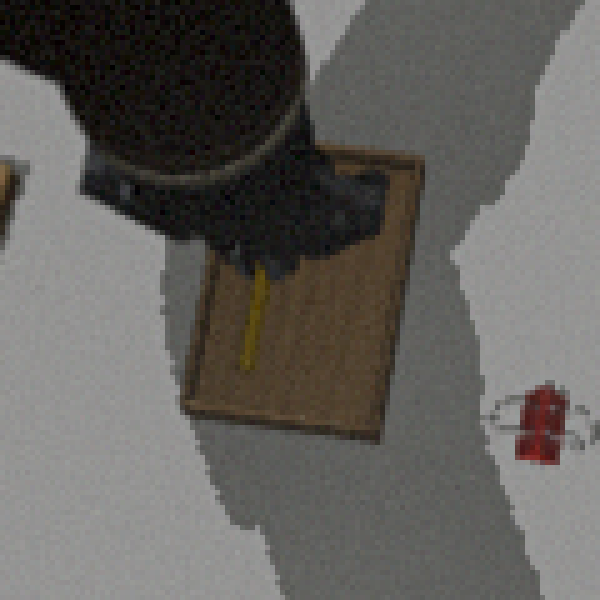

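>>> {"op": "step_arm", "data": {
  "moves": [0,0,-0.015,0,0,0,0.002,0,0,-0.012,0,0,0,0.002,0,0,-0.005,0,0,0,0.002,0,0,-0.0025,0,0,0,0.002,0,0,-0.001,0,0,0,0.002,0,0,0,0,0,0,0.002,0,0,0,0,0,0,0.002]
}}

```text
time: 25.12
eef_pos: [636.3, 132.5, 7.2]
ee_rot: [-0.706, 0.024, 0.707, 0.025]
contact_force: [-6.2, 1.8, 10.8]
gripper_width: 6.8
```

>>> {"op": "step_arm", "data": {
  "moves": [0,0,0,0,0,0,0.009,0,0,0,0,0,0,0.012,0,0,0,0,0,0,0.015,0,0,0.003,0,0,0,0.015,0,0,0.01,0,0,0,0.015,0,0,0.03,0,0,0,0.015,0,0,0.03,0,0,0,0.02,0,0,0.03,0,0,0,0.02,0,0,0,0,0,0,0.02]
}}

```text
time: 25.87
eef_pos: [640.8, 131.4, 116.5]
ee_rot: [0.71, -0.024, -0.704, -0.025]
contact_force: [1.1, -1.5, 0.9]
gripper_width: 20.3
```

```bash
python3 -c "
from h import *;st();g=grab('side')
cv2.imwrite('pics/s19.png',cv2.resize(g['color'][140:280,190:340],None,fx=4,fy=4,interpolation=0))"
```

```text
t 25.87 pos [640.8 131.4 116.5] w 20.3 jaw -94.0  x-axis [ 0.008  0.001 -1.   ] F [ 1.1 -1.5  0.9] q [-0.85  0.76  0.95  1.68 -0.69  1.06 -1.32]
```

View pics/s19.png

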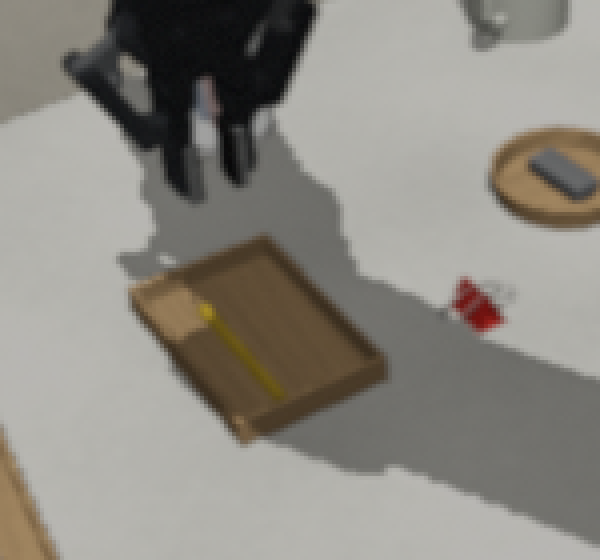

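>>> {"op": "step_arm", "data": {
  "moves": [-0.008,-0.0136,0,0,0,6.6,0.03,-0.0158,-0.0271,0,0,0,6.6,0.03,-0.0158,-0.0271,0,0,0,6.6,0.03,-0.0158,-0.0271,0,0,0,6.6,0.03,-0.0158,-0.0271,0,0,0,6.6,0.03,-0.0158,-0.0271,0,0,0,6.6,0.03,-0.0158,-0.0271,0,0,0,6.6,0.03,-0.0158,-0.0271,0,0,0,6.6,0.03,-0.0158,-0.0271,0,0,0,6.6,0.03,-0.0158,-0.0271,0,0,0,6.6,0.03,-0.0158,-0.0271,0,0,0,6.6,0.03,-0.0158,-0.0271,0,0,0,6.6,0.03,-0.0158,-0.0271,0,0,0,6.6,0.03,-0.0158,-0.0271,0,0,0,6.6,0.03,-0.0158,-0.0271,0,0,0,6.6,0.03,-0.0158,-0.0271,0,0,0,6.6,0.03,-0.008,-0.0136,0,0,0,0,0.03,0,0,0,0,0,0,0.03,0,0,0,0,0,0,0.03]
}}

```text
time: 27.5
eef_pos: [383.6, -302.1, 109.7]
ee_rot: [0.447, 0.548, -0.448, 0.547]
contact_force: [-0.0, 0.4, 0.3]
gripper_width: 29.7
```

```bash
python3 -c "
from h import *;st();g=grab('side');f=grab('top')
cv2.imwrite('pics/t20.png',cv2.resize(f['color'][95:215,210:330],None,fx=5,fy=5,interpolation=0))
cv2.imwrite('pics/s20.png',cv2.resize(g['color'][100:260,330:500],None,fx=4,fy=4,interpolation=0))"
```

```text
t 27.50 pos [ 383.6 -302.1  109.7] w 29.7 jaw 11.5  x-axis [-0.  0. -1.] F [-0.   0.4  0.3] q [ 0.19  0.39  0.49  2.07 -0.26  0.74  1.04]
```

View pics/s20.png

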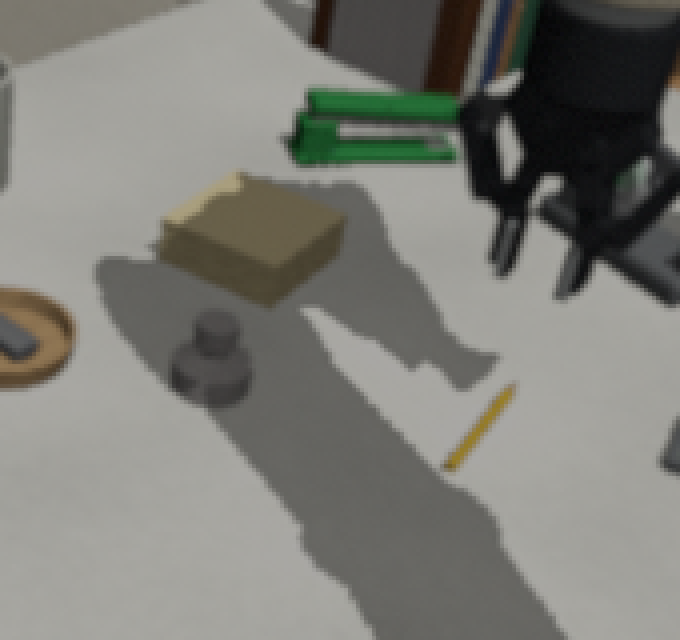

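View pics/t20.png

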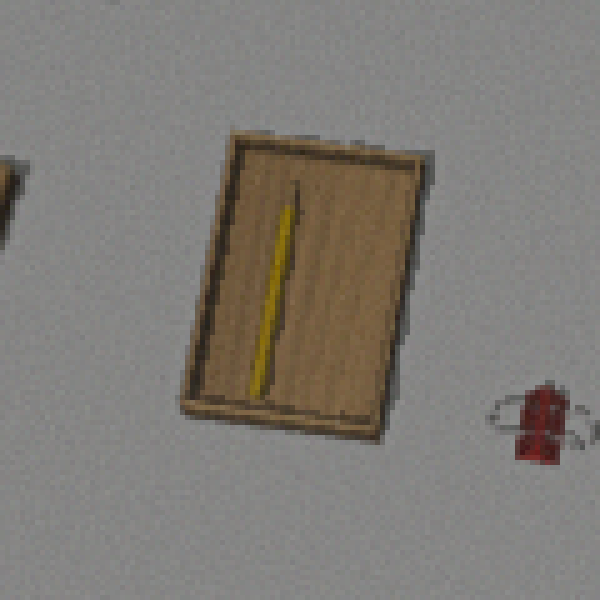

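```bash
python3 -c "
from h import *
f=load('top0');g=load('side0')
c=lambda p:np.array(p,float)/5+[210,95]-.5
for z in (7.75,11):
  r=cast(f,c([(297,181),(258,400)]),z);d=r[0]-r[1];print(r.round(1),r.mean(0),np.linalg.norm(d),np.degrees(np.arctan2(d[1],d[0])))
r=cast(f,c([(234,131),(433,154),(380,441-14),(183,413-3)]),18);print(r.round(1),r.mean(0))
im=grab('side')
print(im['color'].shape);cv2.imwrite('pics/s21.png',cv2.resize(im['color'][180:260,210:300],None,fx=7,fy=7,interpolation=0))
cs=lambda p:np.array(p,float)/4+[190,140]-.5
r=cast(g,cs([(208,310),(280,395)]),7.75);print(r)
"
```

```text
[[693.4 127.1   7.8]
 [582.6 134.9   7.8]] [638.01662772 130.98389234   7.75      ] 111.08954308187272 -4.019217405039037
[[692.1 126.5  11. ]
 [581.7 134.3  11. ]] [636.91162537 130.4185353   11.        ] 110.65405207474261 -4.019217405039048
[[712.8 158.1  18. ]
 [707.4  61.6  18. ]
 [570.7  75.3  18. ]
 [572.7 167.3  18. ]] [640.88889567 115.5794153   18.        ]
(400, 640, 3)
[[675.26047905 126.82522361   7.75      ]
 [587.87233276 134.03080855   7.75      ]]
```

View pics/s21.png

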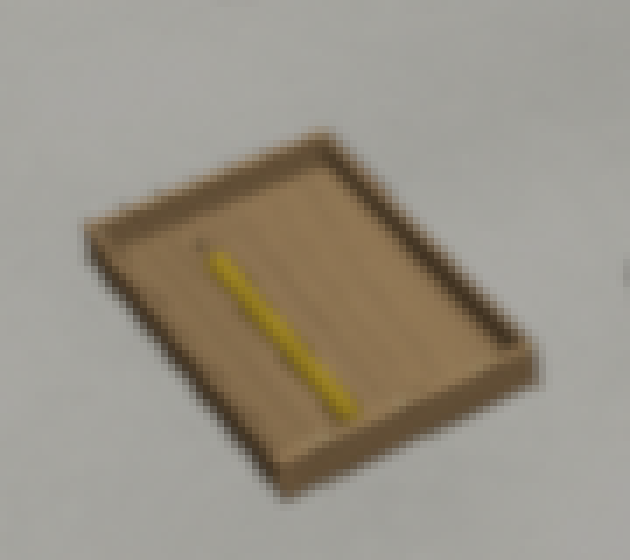

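Pencil A lies on the tray floor (length 111 mm at floor height, centre (638,131)). Now pencil B.

>>> {"op": "step_arm", "data": {
  "moves": [0.005,0.0005,-0.02,0,0,0.5,0.03,0,0,-0.03,0,0,0,0.03,0,0,-0.03,0,0,0,0.03,0,0,0,0,0,0,0.03,0,0,0,0,0,0,0.03,0,0,0,0,0,0,0.03]
}}

```text
time: 28.15
eef_pos: [390.1, -300.8, 30.8]
ee_rot: [0.444, 0.55, -0.444, 0.55]
contact_force: [0.2, 0.1, 0.8]
gripper_width: 29.9
```

```bash
python3 -c "
from h import *;st();g=grab('side')
cv2.imwrite('pics/s22.png',cv2.resize(g['color'][100:260,380:550],None,fx=4,fy=4,interpolation=0))"
```

```text
t 28.15 pos [ 390.1 -300.8   30.8] w 29.9 jaw 12.2  x-axis [ 0. -0. -1.] F [0.2 0.1 0.8] q [ 0.26  0.52  0.39  2.12 -0.37  0.56  1.13]
```

View pics/s22.png

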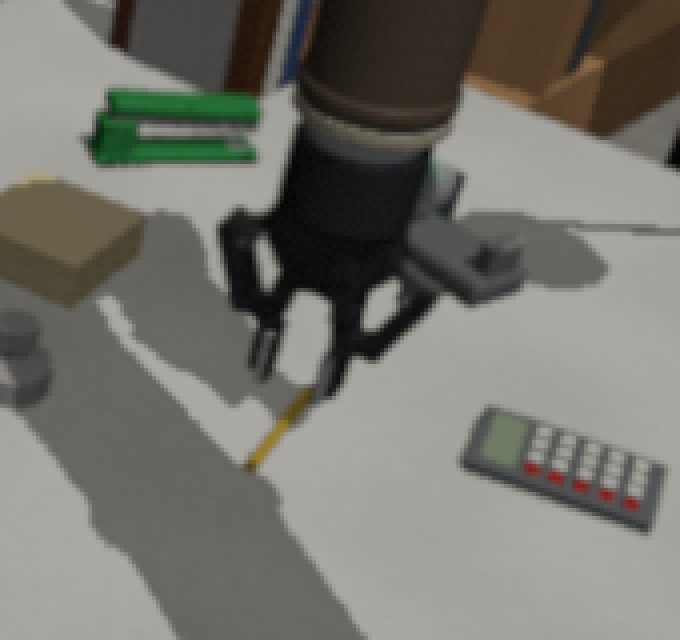

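>>> {"op": "step_arm", "data": {
  "moves": [-0.0015,-0.001,-0.015,0,0,0,0.03,0,0,-0.009,0,0,0,0.03,0,0,-0.0035,0,0,0,0.03,0,0,0,0,0,0,0.025,0,0,0,0,0,0,0.018,0,0,0,0,0,0,0.012,0,0,0,0,0,0,0.007,0,0,0,0,0,0,0.002,0,0,0,0,0,0,0.002,0,0,0,0,0,0,0.002]
}}

```text
time: 29.03
eef_pos: [388.3, -302.1, 2.9]
ee_rot: [0.444, 0.55, -0.444, 0.55]
contact_force: [-1.4, -0.0, 7.0]
gripper_width: 6.6
```

>>> {"op": "step_arm", "data": {
  "moves": [0,0,0.005,0,0,0,0.002,0,0,0.015,0,0,0,0.002,0,0,0.03,0,0,0,0.002,0,0,0.03,0,0,0,0.002,0,0,0.03,0,0,0,0.002,0,0,0,0,0,0,0.002]
}}

```text
time: 29.53
eef_pos: [390.0, -303.8, 117.3]
ee_rot: [0.445, 0.548, -0.444, 0.553]
contact_force: [0.6, -1.1, -0.1]
gripper_width: 6.8
```

```bash
python3 -c "
from h import *;st();g=grab('side')
cv2.imwrite('pics/s23.png',cv2.resize(g['color'][100:260,380:550],None,fx=4,fy=4,interpolation=0))"
```

```text
t 29.53 pos [ 390.  -303.8  117.3] w 6.8 jaw 12.1  x-axis [ 0.006 -0.003 -1.   ] F [ 0.6 -1.1 -0.1] q [ 0.17  0.38  0.5   2.06 -0.26  0.76  1.04]
```

View pics/s23.png

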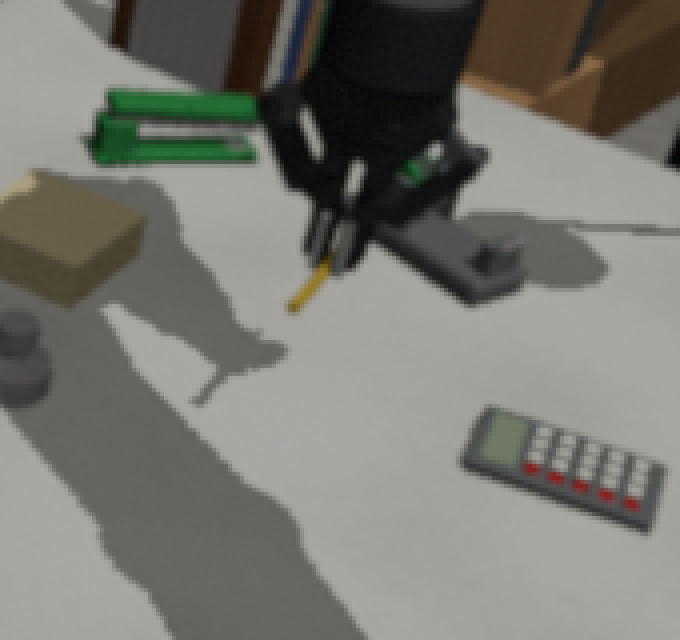

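>>> {"op": "step_arm", "data": {
  "moves": [0.0083,0.0136,0,0,0,5.3,0.002,0.0165,0.0271,0,0,0,5.3,0.002,0.0165,0.0271,0,0,0,5.3,0.002,0.0165,0.0271,0,0,0,5.3,0.002,0.0165,0.0271,0,0,0,5.3,0.002,0.0165,0.0271,0,0,0,5.3,0.002,0.0165,0.0271,0,0,0,5.3,0.002,0.0165,0.0271,0,0,0,5.3,0.002,0.0165,0.0271,0,0,0,5.3,0.002,0.0165,0.0271,0,0,0,5.3,0.002,0.0165,0.0271,0,0,0,5.3,0.002,0.0165,0.0271,0,0,0,5.3,0.002,0.0165,0.0271,0,0,0,5.3,0.002,0.0165,0.0271,0,0,0,5.1,0.002,0.0165,0.0271,0,0,0,0,0.002,0.0083,0.0136,0,0,0,0,0.002,0,0,-0.02,0,0,0,0.002,0,0,-0.02,0,0,0,0.002,0,0,-0.02,0,0,0,0.002,0,0,0,0,0,0,0.002]
}}

```text
time: 31.25
eef_pos: [632.0, 104.2, 47.5]
ee_rot: [0.023, 0.709, -0.024, 0.704]
contact_force: [-2.1, -0.2, -0.8]
gripper_width: 6.6
```

```bash
python3 -c "
from h import *;st();g=grab('side');f=grab('top')
st()
cv2.imwrite('pics/t24.png',cv2.resize(f['color'][95:215,210:330],None,fx=5,fy=5,interpolation=0))
cv2.imwrite('pics/s24.png',cv2.resize(g['color'][140:280,190:340],None,fx=4,fy=4,interpolation=0))"
```

```text
t 31.25 pos [632.  104.2  47.5] w 6.6 jaw 86.2  x-axis [-0.008 -0.002 -1.   ] F [-2.1 -0.2 -0.8] q [-0.31  0.65  0.09  1.71 -0.08  0.79  1.33]
t 31.35 pos [634.5 104.4  51.3] w 6.8 jaw 86.2  x-axis [-0.003 -0.001 -1.   ] F [ 0.7 -0.   1. ] q [-0.31  0.65  0.09  1.7  -0.08  0.8   1.33]
```

View pics/s24.png

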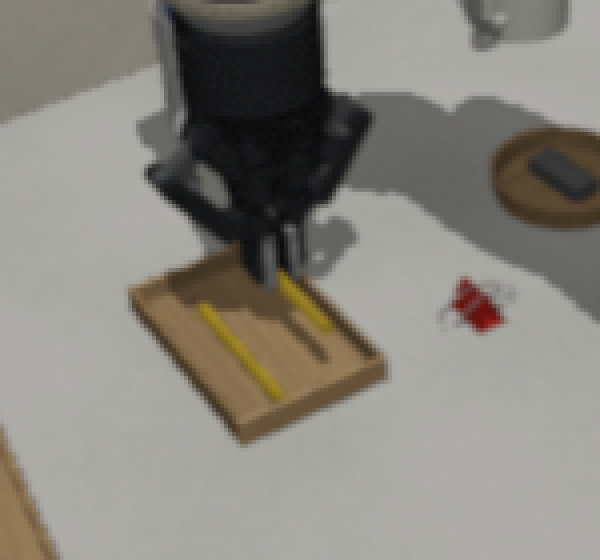

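View pics/t24.png

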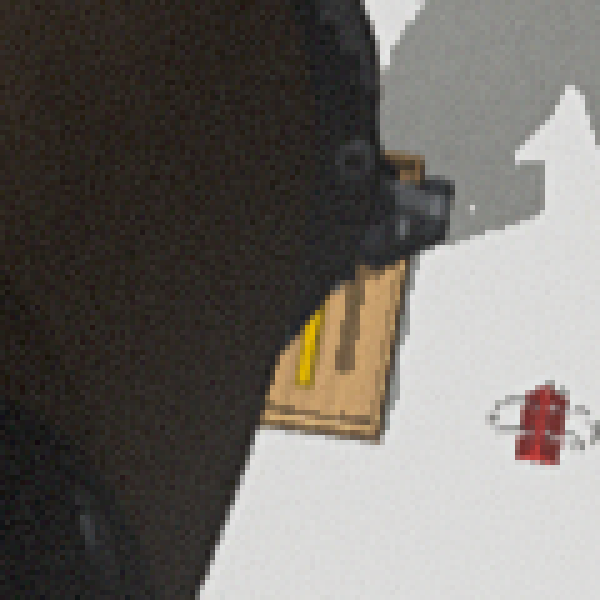

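>>> {"op": "step_arm", "data": {
  "moves": [0.002,-0.001,-0.015,0,0,0,0.002,0,0,-0.015,0,0,0,0.002,0,0,-0.007,0,0,0,0.002,0,0,-0.003,0,0,0,0.002,0,0,0,0,0,0,0.002,0,0,0,0,0,0,0.002]
}}

```text
time: 31.85
eef_pos: [638.1, 103.8, 13.3]
ee_rot: [0.024, 0.706, -0.024, 0.707]
contact_force: [0.9, 0.3, -0.1]
gripper_width: 6.6
```

>>> {"op": "step_arm", "data": {
  "moves": [0,0,-0.003,0,0,0,0.002,0,0,-0.002,0,0,0,0.002,0,0,0,0,0,0,0.002,0,0,0,0,0,0,0.002]
}}

```text
time: 32.18
eef_pos: [637.5, 103.8, 7.4]
ee_rot: [0.024, 0.707, -0.024, 0.707]
contact_force: [-0.5, -0.6, 0.1]
gripper_width: 7.0
```

>>> {"op": "step_arm", "data": {
  "moves": [0,0,0,0,0,0,0.009,0,0,0,0,0,0,0.012,0,0,0,0,0,0,0.015,0,0,0.003,0,0,0,0.015,0,0,0.01,0,0,0,0.015,0,0,0.03,0,0,0,0.015,0,0,0.03,0,0,0,0.02,0,0,0.03,0,0,0,0.02,0,0,0,0,0,0,0.02]
}}

```text
time: 32.93
eef_pos: [641.3, 104.3, 117.6]
ee_rot: [0.025, 0.703, -0.023, 0.71]
contact_force: [1.3, -0.1, 1.2]
gripper_width: 20.3
```

```bash
python3 -c "
from h import *;st();g=grab('side')
cv2.imwrite('pics/s25.png',cv2.resize(g['color'][140:280,190:340],None,fx=4,fy=4,interpolation=0))"
```

```text
t 32.93 pos [641.3 104.3 117.6] w 20.3 jaw 86.2  x-axis [ 0.01   0.002 -1.   ] F [ 1.3 -0.1  1.2] q [-0.31  0.57  0.1   1.65 -0.07  0.91  1.32]
```

View pics/s25.png

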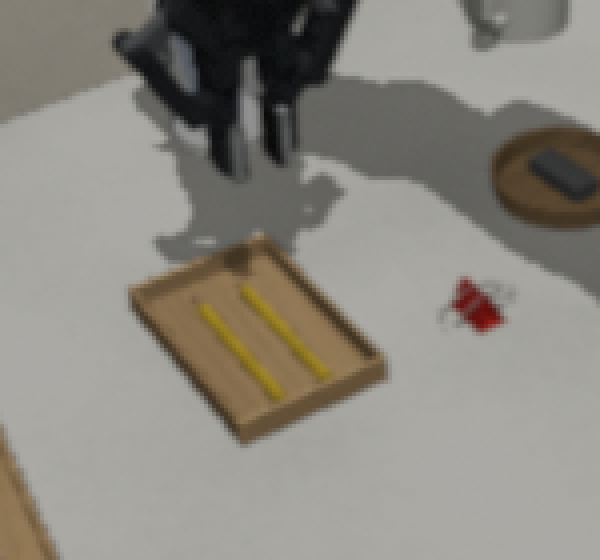

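Both pencils lie in the tray. Measuring weight and block from the earlier unobstructed top picture.

```bash
python3 -c "
import cv2
c=cv2.imread('pics/t12.png');cv2.imwrite('pics/c12.png',cv2.resize(c[140:230,380:500],None,fx=6,fy=6,interpolation=0))"
```

```text
(no output)
```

View pics/c12.png

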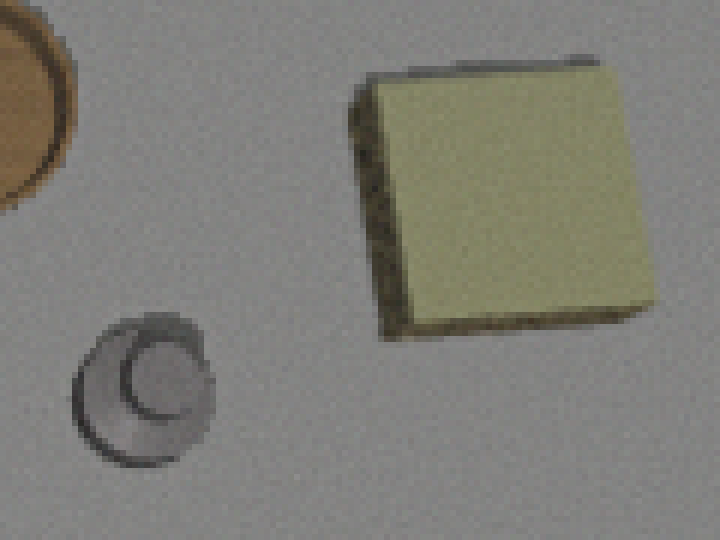

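```bash
python3 -c "
from h import *
f=load('top0');g=load('side0')
c=lambda p:np.array(p,float)/6+[380,140]-.5
print(cast(f,c([(168,376)]),50),cast(f,c([(146,391)]),20))
r=cast(f,c([(374,82),(614,67),(656,302),(410,322)]),35);print(r.round(1),r.mean(0),np.linalg.norm(np.diff(r,axis=0),axis=1))
cs=lambda p:np.array(p,float)/4+[250,100]-.5
print(cast(g,cs([(537,323)]),50))
r=cast(g,cs([(482,220),(560,171),(666,216),(590,266)]),35);print(r.round(1),r.mean(0),np.linalg.norm(np.diff(r,axis=0),axis=1))
"
```

```text
[[ 529.71166486 -200.48776599   50.        ]] [[ 529.93709824 -199.3250532    20.        ]]
[[ 654.4 -282.2   35. ]
 [ 667.  -375.7   35. ]
 [ 574.  -388.8   35. ]
 [ 559.9 -295.1   35. ]] [ 613.81603491 -335.48363858   35.        ] [94.36547587 93.94128516 94.71512081]
[[ 528.63439481 -199.84334011   50.        ]]
[[ 652.5 -282.1   35. ]
 [ 665.  -379.3   35. ]
 [ 574.2 -390.4   35. ]
 [ 565.  -296.4   35. ]] [ 614.16283018 -337.04768737   35.        ] [97.95889927 91.42874043 94.39001473]
```

>>> {"op": "step_arm", "data": {
  "moves": [-0.0051,-0.0138,0,0,0,-4,0.06,-0.0102,-0.0277,0,0,0,-4,0.06,-0.0102,-0.0277,0,0,0,-4,0.06,-0.0102,-0.0277,0,0,0,-4,0.06,-0.0102,-0.0277,0,0,0,-4,0.06,-0.0102,-0.0277,0,0,0,-4,0.06,-0.0102,-0.0277,0,0,0,-4,0.06,-0.0102,-0.0277,0,0,0,-4,0.06,-0.0102,-0.0277,0,0,0,-4,0.06,-0.0102,-0.0277,0,0,0,-4,0.06,-0.0102,-0.0277,0,0,0,0,0.06,-0.0051,-0.0138,0,0,0,0,0.06,0,0,-0.015,0,0,0,0.06,0,0,-0.015,0,0,0,0.06,0,0,0,0,0,0,0.06,0,0,0,0,0,0,0.06,0,0,0,0,0,0,0.06]
}}

```text
time: 34.4
eef_pos: [525.5, -200.8, 80.7]
ee_rot: [0.264, 0.656, -0.264, 0.656]
contact_force: [0.6, -0.7, 0.3]
gripper_width: 60.1
```

```bash
python3 -c "
from h import *;st();g=grab('side');f=grab('top','t26')
cv2.imwrite('pics/s26.png',cv2.resize(g['color'][90:240,310:480],None,fx=4,fy=4,interpolation=0))"
```

```text
t 34.40 pos [ 525.5 -200.8   80.7] w 60.1 jaw 46.2  x-axis [ 0.  0. -1.] F [ 0.6 -0.7  0.3] q [ 0.06  0.51  0.29  1.91 -0.21  0.75  1.28]
```

View pics/s26.png

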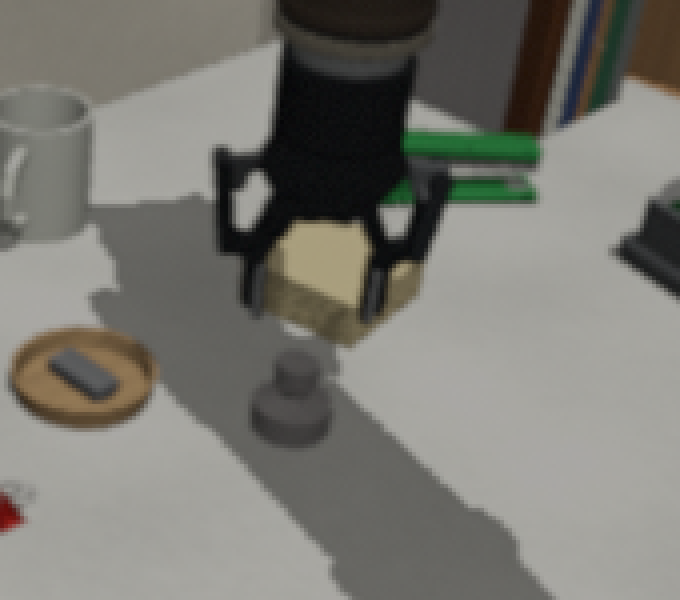

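>>> {"op": "step_arm", "data": {
  "moves": [0.004,0.0008,-0.01,0,0,0,0.06,0,0,-0.02,0,0,0,0.06,0,0,-0.015,0,0,0,0.06,0,0,-0.007,0,0,0,0.06,0,0,-0.0025,0,0,0,0.06,0,0,0,0,0,0,0.06,0,0,0,0,0,0,0.06]
}}

```text
time: 35.08
eef_pos: [529.8, -200.3, 26.3]
ee_rot: [0.264, 0.656, -0.264, 0.656]
contact_force: [0.1, 0.6, 0.6]
gripper_width: 60.0
```

>>> {"op": "step_arm", "data": {
  "moves": [0,0,0,0,0,0,0.04,0,0,0,0,0,0,0.034,0,0,0,0,0,0,0.03,0,0,0,0,0,0,0.026,0,0,0,0,0,0,0.022,0,0,0,0,0,0,0.018,0,0,0,0,0,0,0.018,0,0,0,0,0,0,0.018],
  "newtons": 40
}}

```text
time: 35.75
eef_pos: [529.5, -200.5, 26.4]
ee_rot: [0.264, 0.656, -0.264, 0.656]
contact_force: [-2.3, -1.8, 5.6]
gripper_width: 26.3
```

>>> {"op": "step_arm", "data": {
  "moves": [0,0,0.005,0,0,0,0.018,0,0,0.015,0,0,0,0.018,0,0,0.03,0,0,0,0.018,0,0,0.03,0,0,0,0.018,0,0,0,0,0,0,0.018,0.0085,-0.0136,0,0,0,0,0.018,0.0169,-0.0272,0,0,0,0,0.018,0.0169,-0.0272,0,0,0,0,0.018,0.0169,-0.0272,0,0,0,0,0.018,0.0169,-0.0272,0,0,0,0,0.018,0.0085,-0.0136,0,0,0,0,0.018,0,0,-0.01,0,0,0,0.018,0,0,-0.01,0,0,0,0.018,0,0,0,0,0,0,0.018,0,0,0,0,0,0,0.018,0,0,0,0,0,0,0.018]
}}

```text
time: 37.08
eef_pos: [613.7, -334.7, 85.7]
ee_rot: [0.264, 0.656, -0.263, 0.656]
contact_force: [-0.1, -0.4, -3.8]
gripper_width: 26.2
```

```bash
python3 -c "
from h import *;st();g=grab('side');f=grab('top','t27')
cv2.imwrite('pics/s27.png',cv2.resize(g['color'][80:200,330:480],None,fx=5,fy=5,interpolation=0))"
```

```text
t 37.08 pos [ 613.7 -334.7   85.7] w 26.2 jaw 46.2  x-axis [-0.001  0.001 -1.   ] F [-0.1 -0.4 -3.8] q [ 0.24  0.7   0.3   1.54 -0.24  0.94  1.42]
```

View pics/s27.png

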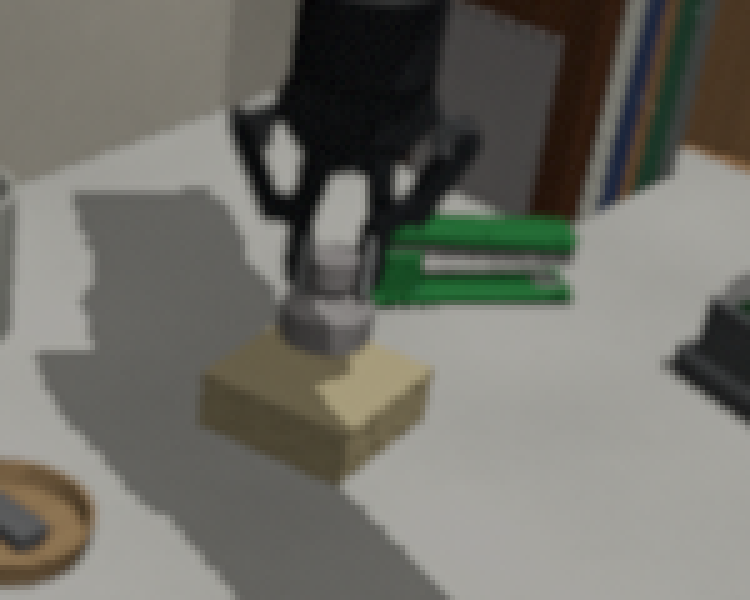

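View pics/t27.png

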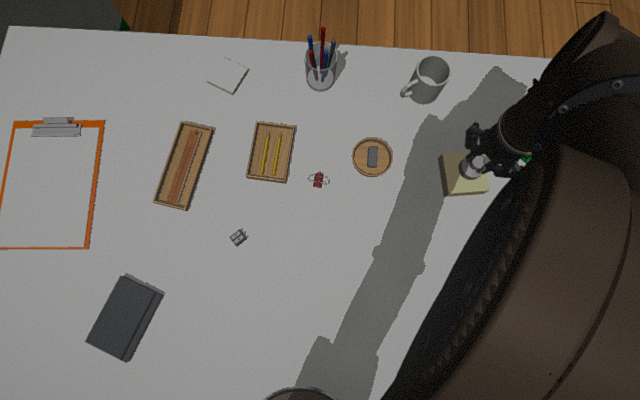

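Weight is over the middle of the block, upright. Lower from 85.7 to about 61.4, with a 1 mm y correction.

>>> {"op": "step_arm", "data": {
  "moves": [0,-0.001,-0.01,0,0,0,0.018,0,0,-0.007,0,0,0,0.018,0,0,-0.003,0,0,0,0.018,0,0,-0.0015,0,0,0,0.018,0,0,0,0,0,0,0.018,0,0,0,0,0,0,0.018]
}}

```text
time: 37.68
eef_pos: [613.9, -337.2, 64.2]
ee_rot: [0.264, 0.656, -0.264, 0.656]
contact_force: [-0.1, 0.0, -3.9]
gripper_width: 26.5
```

>>> {"op": "step_arm", "data": {
  "moves": [0,0,-0.001,0,0,0,0.018,0,0,-0.001,0,0,0,0.018,0,0,0,0,0,0,0.018,0,0,0,0,0,0,0.018]
}}

```text
time: 38.02
eef_pos: [614.0, -337.1, 62.4]
ee_rot: [0.264, 0.656, -0.264, 0.656]
contact_force: [0.2, 0.1, -3.4]
gripper_width: 26.8
```

>>> {"op": "step_arm", "data": {
  "moves": [0,0,-0.001,0,0,0,0.018,0,0,-0.0005,0,0,0,0.018,0,0,0,0,0,0,0.018,0,0,0,0,0,0,0.018]
}}

```text
time: 38.35
eef_pos: [614.2, -337.4, 61.5]
ee_rot: [0.264, 0.656, -0.264, 0.656]
contact_force: [-1.7, 0.0, 5.8]
gripper_width: 26.4
```

Contact (force turned positive). Release, rise, and back away for a clear view.

>>> {"op": "step_arm", "data": {
  "moves": [0,0,0,0,0,0,0.03,0,0,0,0,0,0,0.04,0,0,0,0,0,0,0.055,0,0,0,0,0,0,0.06,0,0,0.01,0,0,0,0.06,0,0,0.03,0,0,0,0.06,0,0,0.04,0,0,0,0.06,0,0,0.04,0,0,0,0.06,-0.03,0,0.02,0,0,0,0.06,-0.03,0.01,0,0,0,0,0.06,-0.03,0.01,0,0,0,0,0.06,-0.03,0.01,0,0,0,0,0.06,-0.03,0.01,0,0,0,0,0.06,-0.03,0.02,0,0,0,0,0.06,-0.02,0.035,0,0,0,0,0.06,0,0.04,0,0,0,0,0.06,0,0.04,0,0,0,0,0.06,0,0.04,0,0,0,0,0.06,0,0.04,0,0,0,0,0.06,0,0.04,0,0,0,0,0.06]
}}

```text
time: 40.02
eef_pos: [413.7, -40.5, 201.8]
ee_rot: [0.264, 0.655, -0.264, 0.657]
contact_force: [0.7, -0.2, 0.6]
gripper_width: 59.9
```

>>> {"op": "step_arm", "data": {
  "moves": [0,0.04,0,0,0,0,0.06,0,0.04,0,0,0,0,0.06,0,0.04,0,0,0,0,0.06,0,0.04,0,0,0,0,0.06,0,0.04,0,0,0,0,0.06,0,0.02,0,0,0,0,0.06,0,0,0,0,0,0,0.06,0,0,0,0,0,0,0.06]
}}

```text
time: 40.68
eef_pos: [413.9, 178.8, 201.3]
ee_rot: [0.263, 0.656, -0.263, 0.657]
contact_force: [-0.1, 0.7, -0.2]
gripper_width: 59.9
```

```bash
python3 -c "
from h import *;st();g=grab('side','s28');f=grab('top','t28')"
```

```text
t 40.68 pos [413.9 178.8 201.3] w 59.9 jaw 46.3  x-axis [ 0.001  0.    -1.   ] F [-0.1  0.7 -0.2] q [-0.53  0.18  0.01  2.02 -0.    0.94  0.28]
```

View pics/s28.png

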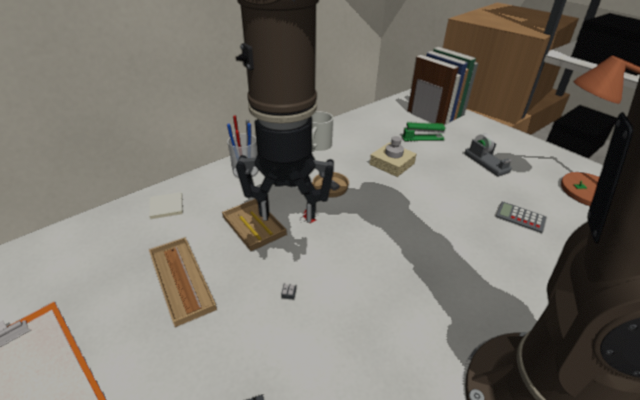

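View pics/t28.png

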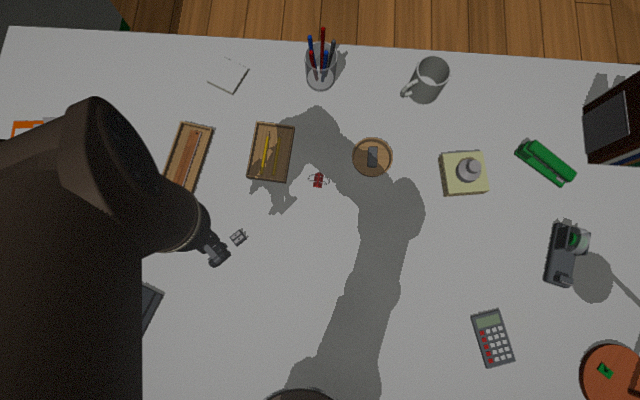

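```bash
python3 -c "
import cv2,numpy as np
c=cv2.imread('pics/t28.png');cv2.imwrite('pics/c28.png',cv2.resize(c[140:205,425:500],None,fx=8,fy=8,interpolation=0))
c=cv2.imread('pics/t27.png');cv2.imwrite('pics/c27.png',cv2.resize(c[110:215,150:400],None,fx=3,fy=3,interpolation=0))"
```

```text
(no output)
```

View pics/c28.png

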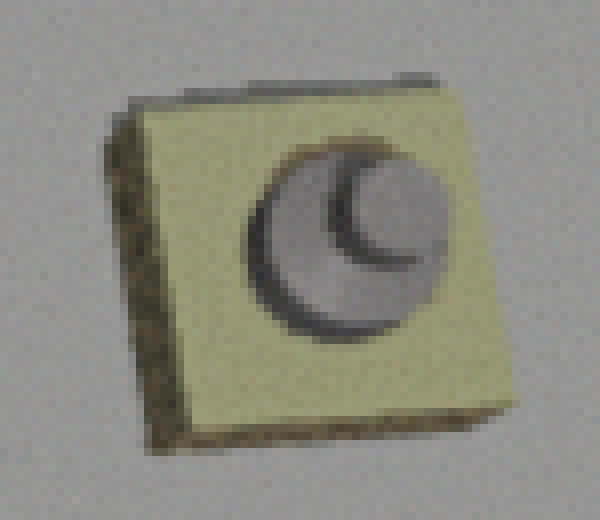

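View pics/c27.png

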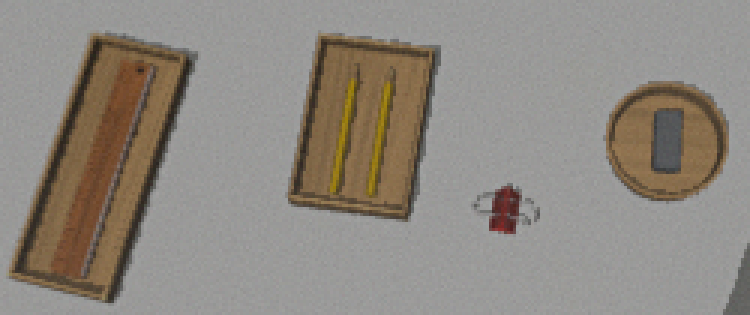

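```bash
python3 -c "
from h import *
f=load('top0')
c=lambda p:np.array(p,float)/8+[425,140]-.5
b=cast(f,c([(140,112),(460,90),(514,404),(188,432)]),35).mean(0)
print('block',b,'knob',cast(f,c([(404,207)]),85),'basetop',cast(f,c([(356,236)]),55))
c=lambda p:np.array(p,float)/3+[150,110]-.5
print('pB',cast(f,c([(390,68),(372,194)]),7.75),'pA',cast(f,c([(357,65),(334,192)]),7.75))
print('eraser',cast(f,c([(667,141)]),17),'ruler',cast(f,c([(103,168)]),10))
st()
"
```

```text
block [ 613.28594606 -335.7164695    35.        ] knob [[ 612.94520978 -337.1960939    85.        ]] basetop [[ 613.74868476 -336.35661631   55.        ]]
pB [[691.36970442 101.1549959    7.75      ]
 [585.36800366 105.82362461   7.75      ]] pA [[692.15969667 127.9406051    7.75      ]
 [585.00092615 135.7487148    7.75      ]]
eraser [[ 641.4348446  -122.69994141   17.        ]] ruler [[591.82913412 318.99013126  10.        ]]
t 40.78 pos [414.1 176.7 201.1] w 59.7 jaw 46.1  x-axis [ 0. -0. -1.] F [ 0.2 -0.4  0.1] q [-0.53  0.18  0.01  2.02 -0.    0.94  0.28]
```

```bash
python3 -c "
from workcell import arm
print(arm.close_job())"
```

```text
the job is handed in; nothing more can be done
None
```

The desk is cleared and I handed the job in at about 41 s of the 141 s allowed; `close_job` gives no verdict.

I lifted the paperweight off first while the ruler stayed on the note block. Then I put the ruler, eraser and both pencils away and stood the weight back on the block.

Positions from the last pictures:

| Thing | Measured result | Allowed |
|---|---|---|
| Ruler | in the long tray, about 2–4 mm from its centre, flat (177 mm long at floor height) | 30 mm |
| Pencils | in the oblong tray, about 14 mm either side of its centre line, measuring 106–111 mm long at floor height, so lying level | 45 mm |
| Eraser | in the round dish, about 1 mm from its centre | 30 mm |
| Paperweight | upright on the bare block, about 1–2 mm from its middle | 15 mm |

- **Sharpener:** it is still at the same pixel in the pictures.
- **Arm:** it is held clear of everything at 200 mm height.
- **Disagreements between the views:** top and side views differed by no more than about 6 mm. The largest was at the dish, where the far wall biased the side view, so I used the top view there.
- **Forces:** lowering pencil A gave a brief 11 N reading (wrist limit 120 N); nothing else read above 8 N.
- **Failed checks:** none.

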